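# Fit the roller in its cradle and tighten the keeper knobs crosswise

### The job

Lay the rubber roller into its bearing cradle so that both axle ends rest on the bottoms of the open slots, and let go of it. Then tighten the four keeper knobs clockwise in two passes: first turn every knob about halfway, then turn every one fully home against its stop, in each pass doing two diagonally opposite knobs before the other two. Leave the other things on the bench where they are.

Things in the scene. Friction and masses are not known exactly. Their poses are not given: they have to be found in the camera images.
- cradle: Green base plate 124 x 160 x 12 mm, screwed down, with two grey bearing blocks (116 mm along x, 22 mm along y, centred at y = +58 and -58 mm, tops at z = 56 mm), each with an open slot at x = 0 and a knob at x = +38 and at x = -38 mm. Origin: centre of the underside; x points away from the robot at zero yaw, y from block to block, z up. Knobs stand 95 mm tall.
- roller: Loose roller, 0.3 kg, lying on the bench: dark rubber drum 50 mm in diameter, 54 mm long, on a steel axle 12 mm in diameter, 138 mm long, with brass collars 16 mm in diameter out to 44 mm either side of the middle. Its y axis runs along the axle; origin on the drum's surface, so use roller_mid. Same both ways round; may roll. Pinch the drum across its diameter.
- roller_mid (a point): Middle of the roller, on the axle's line; its y axis runs along the axle.
- slot_left (a point): Centre of the bottom of the left (+y) block's slot, 40 mm above the bench. The slot is open upward, 16 mm wide (along the cradle's x), with a flared mouth about 24 mm wide; block top 16 mm above this point. Seated, the axle's line lies 6 mm above it, and the collars leave 3 mm of end play either way between the blocks.
- slot_right (a point): Centre of the bottom of the right (-y) block's slot, the same as the left one; both lie on one line along the cradle's y.
- axle_end_a (a point): Point on the axle's line, 58 mm from the middle towards the roller's +y: the part that lies in one slot.
- axle_end_b (a point): Point on the axle's line, 58 mm from the middle towards the roller's -y: the part that lies in the other slot.
- knob_fl (a joint): Turn of the front left knob (on the cradle at x, y = (-38, +58) mm), rad. 0 = fully loose, 0.75 = halfway (pointer over the yellow tick), 1.5 = home at a hard stop, where its brass keeper finger points straight across the slot, over the axle. Clockwise from above tightens; slight friction, stays where left. Starts at 0 to 0.2, keeper clear of the slot.
- knob_fl_grip (a point): Grip point of the front left knob, on its axis, 83 mm above the bench. The grip is a black bar 38 x 12 mm, 26 mm tall (z = 69 to 95 mm); the point turns with the knob: its x axis runs along the bar to the white pointer line; the brass keeper finger (10 mm wide, reaching 31 mm from the axis, z = 57 to 64 mm) lies under that end. Pinch the bar across its 12 mm.
- knob_fr (a joint): Turn of the front right knob (on the cradle at x, y = (-38, -58) mm), rad. 0 = fully loose, 0.75 = halfway (pointer over the yellow tick), 1.5 = home at a hard stop, where its brass keeper finger points straight across the slot, over the axle. Clockwise from above tightens; slight friction, stays where left. Starts at 0 to 0.2, keeper clear of the slot.
- knob_fr_grip (a point): Grip point of the front right knob, on its axis, 83 mm above the bench. The grip is a black bar 38 x 12 mm, 26 mm tall (z = 69 to 95 mm); the point turns with the knob: its x axis runs along the bar to the white pointer line; the brass keeper finger (10 mm wide, reaching 31 mm from the axis, z = 57 to 64 mm) lies under that end. Pinch the bar across its 12 mm.
- knob_rl (a joint): Turn of the rear left knob (on the cradle at x, y = (+38, +58) mm), rad. 0 = fully loose, 0.75 = halfway (pointer over the yellow tick), 1.5 = home at a hard stop, where its brass keeper finger points straight across the slot, over the axle. Clockwise from above tightens; slight friction, stays where left. Starts at 0 to 0.2, keeper clear of the slot.
- knob_rl_grip (a point): Grip point of the rear left knob, on its axis, 83 mm above the bench. The grip is a black bar 38 x 12 mm, 26 mm tall (z = 69 to 95 mm); the point turns with the knob: its x axis runs along the bar to the white pointer line; the brass keeper finger (10 mm wide, reaching 31 mm from the axis, z = 57 to 64 mm) lies under that end. Pinch the bar across its 12 mm.
- knob_rr (a joint): Turn of the rear right knob (on the cradle at x, y = (+38, -58) mm), rad. 0 = fully loose, 0.75 = halfway (pointer over the yellow tick), 1.5 = home at a hard stop, where its brass keeper finger points straight across the slot, over the axle. Clockwise from above tightens; slight friction, stays where left. Starts at 0 to 0.2, keeper clear of the slot.
- knob_rr_grip (a point): Grip point of the rear right knob, on its axis, 83 mm above the bench. The grip is a black bar 38 x 12 mm, 26 mm tall (z = 69 to 95 mm); the point turns with the knob: its x axis runs along the bar to the white pointer line; the brass keeper finger (10 mm wide, reaching 31 mm from the axis, z = 57 to 64 mm) lies under that end. Pinch the bar across its 12 mm.
- lamp: Arm lamp fixed at the right of the work; never needs handling. Origin: on the bench under the middle of its arm. The arm is a thin beam parallel to world x, from 0.31 m nearer the robot than the origin to 0.24 m beyond it, 345 to 400 mm above the bench; the lamp head hangs at its near end, down to 150 mm above the bench. If the gripper starts to the right of it, cross over the beam well above it.
- eraser: White rubber eraser, 23 x 42 x 13 mm, origin under its centre; a bystander.
- tape_measure: Yellow tape measure, 62 x 68 x 36 mm, origin under its centre; a bystander.
- flat_chisel: Grey steel flat chisel, 24 x 190 x 17 mm, origin under its centre; a bystander.

How it is judged (in metres and radians):
On the way, in this order (a step that is already met when the one before it is completed fails the run):
1. roller bedded in both slots and let go, all four knobs still loose (z of axle_end_a in the frame of cradle between 0.042 and 0.0485 m and x of axle_end_a in the frame of cradle between -0.005 and 0.005 m and z of axle_end_b in the frame of cradle between 0.042 and 0.0485 m and x of axle_end_b in the frame of cradle between -0.005 and 0.005 m and y of roller_mid in the frame of cradle between -0.008 and 0.008 m and contact force between the fingers and roller below 0.3 N and value of joint each of knob_fl, knob_fr, knob_rl, knob_rr below 0.4 rad), for 0.2 s.
2. first pass: two diagonally opposite knobs about halfway, the other two still loose (z of axle_end_a in the frame of cradle between 0.042 and 0.0485 m and x of axle_end_a in the frame of cradle between -0.005 and 0.005 m and z of axle_end_b in the frame of cradle between 0.042 and 0.0485 m and x of axle_end_b in the frame of cradle between -0.005 and 0.005 m and y of roller_mid in the frame of cradle between -0.008 and 0.008 m and ((value of joint knob_fl between 0.45 and 1.15 rad and value of joint knob_rr between 0.45 and 1.15 rad and value of joint each of knob_fr, knob_rl below 0.4 rad) or (value of joint knob_fr between 0.45 and 1.15 rad and value of joint knob_rl between 0.45 and 1.15 rad and value of joint each of knob_fl, knob_rr below 0.4 rad))), for 0.2 s.
3. first pass done: all four knobs about halfway (z of axle_end_a in the frame of cradle between 0.042 and 0.0485 m and x of axle_end_a in the frame of cradle between -0.005 and 0.005 m and z of axle_end_b in the frame of cradle between 0.042 and 0.0485 m and x of axle_end_b in the frame of cradle between -0.005 and 0.005 m and y of roller_mid in the frame of cradle between -0.008 and 0.008 m and value of joint knob_fl between 0.45 and 1.15 rad and value of joint knob_fr between 0.45 and 1.15 rad and value of joint knob_rl between 0.45 and 1.15 rad and value of joint knob_rr between 0.45 and 1.15 rad), for 0.2 s.
4. second pass: two diagonally opposite knobs home, the other two still about halfway (z of axle_end_a in the frame of cradle between 0.042 and 0.0485 m and x of axle_end_a in the frame of cradle between -0.005 and 0.005 m and z of axle_end_b in the frame of cradle between 0.042 and 0.0485 m and x of axle_end_b in the frame of cradle between -0.005 and 0.005 m and y of roller_mid in the frame of cradle between -0.008 and 0.008 m and ((value of joint each of knob_fl, knob_rr above 1.38 rad and value of joint knob_fr between 0.45 and 1.15 rad and value of joint knob_rl between 0.45 and 1.15 rad) or (value of joint each of knob_fr, knob_rl above 1.38 rad and value of joint knob_fl between 0.45 and 1.15 rad and value of joint knob_rr between 0.45 and 1.15 rad))), for 0.2 s.
At the end, for the whole second after the job is handed in: The axle rests in both slots (each end within 2.5 mm of the slot's bottom, within 5 mm of its middle line, roller centred endways within 8 mm), at rest, and all four knobs are home (beyond 1.38 of 1.5 rad). On the way 'about halfway' means 0.45 to 1.15 rad, 'still loose' below 0.40 rad (z of axle_end_a in the frame of cradle between 0.042 and 0.0485 m and x of axle_end_a in the frame of cradle between -0.005 and 0.005 m and z of axle_end_b in the frame of cradle between 0.042 and 0.0485 m and x of axle_end_b in the frame of cradle between -0.005 and 0.005 m and y of roller_mid in the frame of cradle between -0.008 and 0.008 m and value of joint each of knob_fl, knob_fr, knob_rl, knob_rr above 1.38 rad and linear speed of roller below 0.02 m/s); the robot touches nothing.
It fails at once if a knob driven home while another is not yet about halfway (value of joint any of knob_fl, knob_fr, knob_rl, knob_rr above 1.28 rad and value of joint any of knob_fl, knob_fr, knob_rl, knob_rr below 0.45 rad).
It fails at once if a bystander moved by more than 3 cm (distance of any of eraser, tape_measure, flat_chisel from where it was at the start of the episode above 0.03 m).
It also fails if it takes over 72 s, if anything falls off the work surface, if the arm or the gripper's body presses on something with over 40 N, if the wrist force passes 120 N, or if a joint passes its speed limit or range.

### The arm

A 6-joint arm with a two-finger parallel gripper is mounted at the origin on a cart in front of the work surface, level with it; the furniture and walls round the work are solid. World frame = base frame: x ahead of the robot, y to its left, z up, the work surface at z = 0. Lengths are in m, angles in degrees, forces in N, time in s.
With the tool pointing down it reaches from about 0.275 to 0.725 m from the base axis. Payload 5.6 kg.
Tool frame: the origin (TCP) lies between the finger pads; the fingertips stand 11 mm ahead of it and the grasp point (between the pads) lies 8 mm behind it (robot.tip_extent is the distance from the TCP to the fingertips, in m); z points along the fingers, y is the direction in which the jaws open and shut (so a half turn about z gives the same grasp; the last joint's range is limited). The gripper opens to 85 mm and grips with 20 to 120 N. Pads are 22 mm wide; open, the fingers measure 114 mm over their backs; the gripper's body (76 mm by 85 mm) begins 54 mm behind the grasp point. The pads swing forward as they close: fully open they stand 13 mm farther back than shut.
Start: joints at [90.504, 14.616, 6.199, 0, -81.583, -16.306], TCP at [0.15, 0.529, 0.242] pointing down, gripper open.
Joint ranges: [-168.99, 168.99], [-69.2, 112.95], [-62.41, 85.93], [-164.36, 98.24], [-168.68, -3.75], [-174.98, 174.98]. Speed limits (degrees/s): [147.25, 147.25, 180, 180, 180, 180].

### API

Orientations are given as [roll, pitch, yaw] about the fixed x, y, z axes, in that order (R = Rz(yaw) Ry(pitch) Rx(roll)).
In Python, from workcell import robot gives the robot as it stands. The module is installed in compiled form; this text tells all that it offers.
- The arm moves only by the tool servo_tool, never from a script. Its argument "rows" is a list of rows, each an object with "linear": the shift along the tool's x, y, z in m, a list of three; "turn": the turn, a rotation vector about the tool's x, y, z in rad, a list of three. In form: [{"linear": [tx, ty, tz], "turn": [wx, wy, wz]}, ...]. A call has 1 to 12 rows; each row shifts and turns the commanded pose from where the row before left it, along the tool's axes as they then stand; what a row does not reach is not made up. A row lasts 1/8 s, in which the tool goes at most 62.5 mm and 10.7 degrees, less where a joint would pass 70% of its speed; a pose out of reach is approached as far as the arm can. A call with a gripper value outside its range is refused whole. "hand" is the closure, from -1 (fully open) to 1 (shut), so that 0 is half open, set as the call begins (left out, the last holds). The fingers move at their own pace and stop on an object; "grip_force" is the grip in N (left out, the last holds). Time passes only in rows, so rows that do not move let the fingers close. It gives the time, the measured TCP pose, the force and the opening at its end, in the units of the state.
- robot.state(): the state, without advancing time (a new reading comes with each control period).
- robot.grab_frame(name): name is "side" or "top"; returns a dict with "image" (420x560x3 uint8, red, green, blue), "range_z" (420x560 float32, m along the optical axis (not along the pixel's ray), 0 where there is no reading), "fx", "fy", "cx", "cy" (pixels), "k1" (the pictures are not rectified: a ray, as slopes to the right and down, at radius r is drawn at 1 + k1 r^2 times it, then the intrinsics apply), "R" (3x3) and "t" (3): a world point X has camera coordinates R X + t. Camera axes: x right, y down, z forward; pixel columns grow to the right and rows downward; lengths in m; the calibration is good to about 2 mm. A picture is of the moment at which its call begins.
- robot.close_job(): hands the job in, once; it reports no verdict.
Trained networks look in the newest picture that a camera, given by its name, has taken for a name from the list of things; names that differ only in an ending like _2 or _b are one class to them, and where a whole thing is asked for, a point or a joint stands for the part that bears it (a point fixed in the world has none). Each returns a list of dicts, best first, with "p" (0 to 1); they miss things now and then, are a little off and sometimes report something else, mostly with a low value. They report only what shows in the picture. A call takes as long as a camera call.
- robot.silhouettes(name, camera): "region" (420x560 bool, what is visible of it) and "position" ([column, row] in pixels, amid what is visible of it).
The state is a dict: "time": time; "q": joint angles; "qd": joint speeds; "joint_torque": joint torques, N m; "eef_pos": TCP position; "tcp_rot": TCP orientation; "ft_force": force on the tool from outside, world axes, zero at the start; "moment": the same for the moment, N m; "grip_width": opening from 0.0 (shut) to 1.0 (fully open).
Only numpy, scipy, OpenCV 4.12 (cv2) and the standard library are available. Lean on these libraries where they do the work, as an engineer would, in place of code of your own. Each camera call takes 0.05 s, during which the arm holds its last target.

## Working session

There is one attempt and no reset: what is moved stays moved. The work goes in short steps, Python scripts to look and compute and a tool call to move; the robot and the scene stay as the last step left them, time stands still between calls to the robot, and variables do not carry over. Pictures are saved under pics/ and viewed, and the job is handed in when it is done.

Besides the shell and the picture viewer there is one more tool, called after "Call:" as name(argument=value, ...) on one line, values as JSON. servo_tool: Moves the arm, as the interface text tells. Its arguments: {"type":"object","properties":{"rows":{"type":"array","items":{"type":"object","properties":{"linear":{"type":"array","items":{"type":"number"}},"turn":{"type":"array","items":{"type":"number"}}}}},"hand":{"type":"number"},"grip_force":{"type":"number"}},"required":["rows"]}

```bash
mkdir -p pics; cat > h.py <<'E'
import numpy as np, cv2
from workcell import robot
def save(f,n): cv2.imwrite(n,cv2.cvtColor(f["image"],cv2.COLOR_RGB2BGR))
def world(f):
    # per-pixel world coordinates
    v,u=np.mgrid[0:420,0:560].astype(float)
    K=np.array([[f["fx"],0,f["cx"]],[0,f["fy"],f["cy"]],[0,0,1.]])
    p=np.stack([u.ravel(),v.ravel()],1)
    n=cv2.undistortPoints(p[:,None].astype(np.float64),K,np.array([f["k1"],0,0,0.]))[:,0]
    z=f["range_z"].ravel()
    c=np.stack([n[:,0]*z,n[:,1]*z,z],1)
    w=(c-f["t"])@f["R"]
    w[z==0]=np.nan
    return w.reshape(420,560,3)
def proj(f,X):
    c=np.asarray(X)@f["R"].T+f["t"]; s=c[...,:2]/c[...,2:]
    r=(s**2).sum(-1,keepdims=True); s=s*(1+f["k1"]*r)
    return np.stack([s[...,0]*f["fx"]+f["cx"],s[...,1]*f["fy"]+f["cy"]],-1)
E
python3 - <<'E'
from h import *
for n in("top","side"):
    f=robot.grab_frame(n); save(f,f"pics/{n}0.png"); np.save(f"{n}0.npy",f,allow_pickle=True)
    print(n,f["k1"],-f["R"].T@f["t"],f["fx"])
print(robot.state())
E
```

```text
top -0.10532323286941049 [0.50310383 0.11397853 1.1996379 ] 420.78947314872596
side 0.009269611043409403 [ 0.46962247 -0.88682179  0.55693836] 510.1090983587188
{'time': 0.1, 'q': array([ 9.05071755e+01,  1.46500286e+01,  6.13886440e+00, -2.39995332e-02,
       -8.15829982e+01, -1.63052988e+01]), 'qd': array([-0.0759454 , -0.09454457,  0.21888325,  0.05062032,  0.00175381,
        0.05674559]), 'joint_torque': array([-1.97015237e-03, -3.87602305e+01,  2.38473898e+01,  5.37790418e+00,
       -3.81024336e-03,  1.61523147e-06]), 'eef_pos': array([0.14957923, 0.52883663, 0.24148866]), 'tcp_rot': array([ 1.79902960e+02, -3.65621387e-03, -1.58016526e+01]), 'ft_force': array([ 0.14459038, -0.23979557,  0.76854566]), 'moment': array([0.01289474, 0.01176751, 0.00675841]), 'grip_width': 1.000211631560703}
```

```bash
ls pics
```

```text
side0.png
top0.png
```

View pics/top0.png

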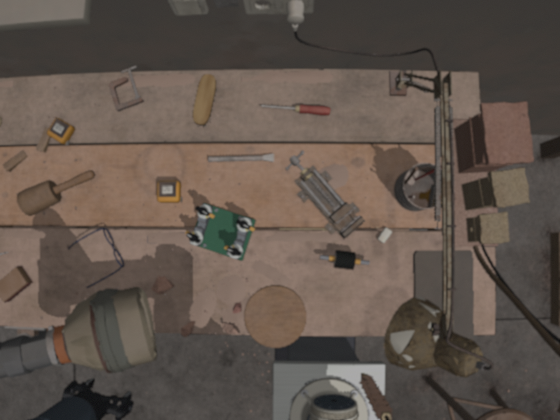

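View pics/side0.png

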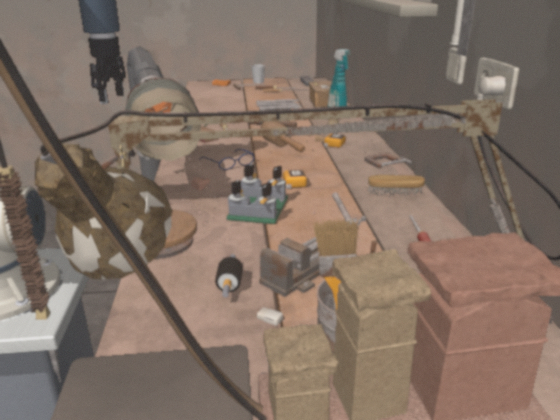

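```bash
python3 - <<'E'
from h import *
f=robot.grab_frame("top"); W=world(f)
for n in ["cradle","roller","knob_fl","lamp","eraser","tape_measure","flat_chisel"]:
    for c in ("top","side"):
        for r in robot.silhouettes(n,c):
            if r["p"]<0.3: continue
            s=f"{n} {c} p={r['p']:.2f} pos={np.round(r['position'])} n={r['region'].sum()}"
            if c=="top":
                w=W[r["region"]]; w=w[~np.isnan(w[:,0])]
                s+=f" med {np.round(np.median(w,0),3)} min {np.round(w.min(0),3)} max {np.round(w.max(0),3)}"
            print(s)
E
```

```text
cradle top p=0.75 pos=[221. 233.] n=2585 med [0.522 0.308 0.014] min [ 0.441  0.213 -0.554] max [0.604 0.52  0.1  ]
cradle side p=0.80 pos=[256. 195.] n=2672
roller top p=0.67 pos=[221. 232.] n=2578 med [0.523 0.307 0.014] min [ 0.441  0.213 -0.552] max [0.604 0.515 0.1  ]
roller top p=0.63 pos=[348. 259.] n=540 med [ 0.446 -0.037  0.041] min [ 0.42  -0.108 -0.005] max [0.473 0.032 0.054]
roller side p=0.98 pos=[225. 271.] n=811
roller side p=0.58 pos=[254. 198.] n=2584
knob_fl top p=0.53 pos=[194. 236.] n=101 med [0.506 0.37  0.093] min [ 0.493  0.353 -0.003] max [0.519 0.413 0.097]
knob_fl side p=0.54 pos=[251. 168.] n=148
lamp top p=0.71 pos=[240. 159.] n=401 med [0.733 0.257 0.013] min [ 0.724  0.162 -0.006] max [0.747 0.348 0.021]
eraser top p=0.57 pos=[384. 238.] n=126 med [ 0.515 -0.153  0.012] min [ 0.495 -0.171 -0.004] max [ 0.535 -0.136  0.017]
eraser side p=0.59 pos=[271. 317.] n=305
tape_measure top p=0.74 pos=[169. 192.] n=524 med [0.635 0.456 0.033] min [ 0.605  0.425 -0.006] max [0.672 0.503 0.042]
tape_measure side p=0.85 pos=[291. 177.] n=415
flat_chisel top p=0.87 pos=[240. 157.] n=346 med [0.733 0.248 0.013] min [ 0.725  0.165 -0.004] max [0.745 0.346 0.021]
flat_chisel side p=0.69 pos=[341. 205.] n=149
```

```bash
python3 - <<'E'
from h import *
f=np.load("top0.npy",allow_pickle=True).item(); W=world(f)
b=cv2.cvtColor(f["image"],cv2.COLOR_RGB2BGR)
cv2.imwrite("pics/c1.png",np.hstack([cv2.resize(b[195:270,180:265],None,fx=5,fy=5,interpolation=cv2.INTER_CUBIC),cv2.resize(b[230:305,310:385],None,fx=5,fy=5,interpolation=cv2.INTER_CUBIC)]))
H=np.nan_to_num(W[...,2]); cv2.imwrite("pics/h.png",cv2.applyColorMap(np.clip(H*400,0,255).astype(np.uint8),cv2.COLORMAP_JET))
for u,v in [(110,335),(40,350),(330,405),(420,335),(445,150),(460,350),(325,195),(345,220),(275,315),(100,410)]: print(u,v,W[v,u].round(3))
# plate fit: green mask
hsv=cv2.cvtColor(b,cv2.COLOR_BGR2HSV)
m=(hsv[...,0]>40)&(hsv[...,0]<95)&(hsv[...,1]>60)&(abs(W[...,2]-.012)<.008)
m[:190]=0;m[275:]=0;m[:,:180]=0;m[:,270:]=0
p=W[m]; print(m.sum(),p.mean(0), np.median(p[:,2]))
r=cv2.minAreaRect(p[:,:2].astype(np.float32)*1000); print(r)
# knob tops
m=(W[...,2]>.088)&(W[...,2]<.102);m[:190]=0;m[275:]=0;m[:,:180]=0;m[:,270:]=0
n,l,st,c=cv2.connectedComponentsWithStats(m.astype(np.uint8),connectivity=8)
for i in range(1,n):
    if st[i,4]>8:
        q=W[l==i]; print("knob",st[i],q.mean(0).round(4),cv2.minAreaRect(q[:,:2].astype(np.float32)*1000))
print("bench z",np.nanmedian(W[240:300,390:410,2]), np.nanmedian(W[260:300,200:240,2]))
E
```

```text
110 335 [0.286 0.511 0.287]
40 350 [0.239 0.69  0.272]
330 405 [0.101 0.013 0.18 ]
420 335 [ 0.298 -0.167  0.298]
445 150 [ 0.681 -0.196  0.377]
460 350 [ 0.284 -0.226  0.37 ]
325 195 [0.624 0.017 0.048]
345 220 [ 0.557 -0.042  0.012]
275 315 [0.295 0.152 0.047]
100 410 [0.154 0.492 0.381]
1144 [0.52311372 0.30558523 0.01121546] 0.01121479099471014
((518.4047241210938, 290.661376953125), (123.99156188964844, 118.3602294921875), 72.4521713256836)
knob [195 206  14  10  81] [0.5766 0.3475 0.0935] ((576.5745239257812, 347.9671325683594), (36.59125900268555, 20.190649032592773), 80.94640350341797)
knob [237 219  12  10  69] [0.5416 0.2384 0.0939] ((541.8988647460938, 238.85086059570312), (34.06139373779297, 16.9124698638916), 46.49713897705078)
knob [186 233  14  10  84] [0.5043 0.3708 0.094 ] ((504.2026062011719, 371.29364013671875), (37.565879821777344, 20.576017379760742), 78.12873840332031)
knob [227 247  15   9  83] [0.4688 0.2598 0.0941] ((468.55792236328125, 259.7034606933594), (35.67155456542969, 20.37954330444336), 47.61465835571289)
bench z -0.0007961294261991579 -1.8472803244360777e-05
```

View pics/c1.png

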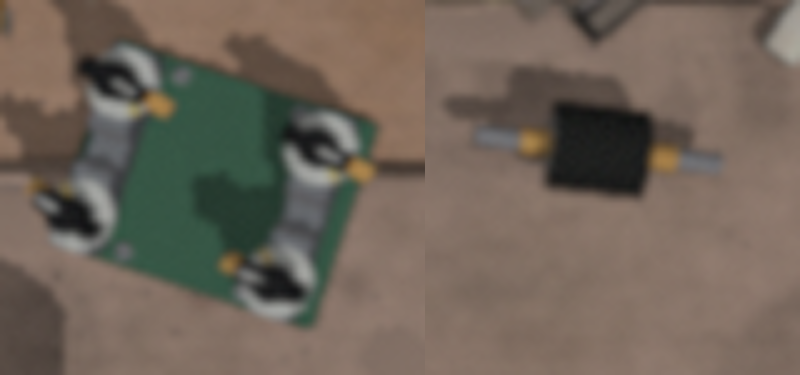

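View pics/h.png

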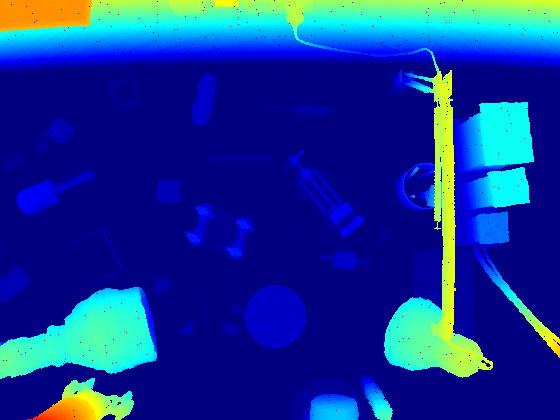

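```bash
python3 - <<'E'
from h import *
from scipy.optimize import least_squares
f=np.load("top0.npy",allow_pickle=True).item(); W=world(f)
A=W[285:380,0:160].reshape(-1,3);A=A[A[:,2]>.15];print("thing",np.nanmin(A,0),np.nanmax(A,0))
A=W[290:380,380:500].reshape(-1,3);A=A[A[:,2]>.1];print("head",np.nanmin(A,0),np.nanmax(A,0))
for z0 in(.15,.2,.25): 
    B=A[(A[:,2]>z0)&(A[:,2]<z0+.05)]; print(z0,len(B),B[:,1].max() if len(B) else 0)
# drum & axle
m=(W[...,2]>.035)&(W[...,2]<.06);m[:245]=0;m[275:]=0;m[:,:310]=0;m[:,375:]=0
p=W[m];print("drum",m.sum(),p.mean(0).round(4),p[:,2].max(),cv2.minAreaRect(p[:,:2].astype(np.float32)*1000))
m=(W[...,2]>.022)&(W[...,2]<.034);m[:245]=0;m[275:]=0;m[:,:310]=0;m[:,375:]=0
p=W[m];print(len(p),p.mean(0)); 
q=W[245:275,315:372].reshape(-1,3); q=q[q[:,2]>.02]
r=cv2.fitLine(q[:,:2].astype(np.float32),cv2.DIST_HUBER,0,.01,.01).ravel();print("line",r,np.degrees(np.arctan2(r[1],r[0])))
s=(q[:,:2]-r[2:])@r[:2];print(s.min(),s.max(), r[2:]+r[:2]*(s.min()+s.max())/2,q[:,2].max())
# colour axle ends
b=cv2.cvtColor(f["image"],cv2.COLOR_RGB2BGR)
hsv=cv2.cvtColor(b,cv2.COLOR_BGR2HSV)
m=(hsv[...,2]<60);m[:245]=0;m[275:]=0;m[:,:325]=0;m[:,365:]=0
ys,xs=np.nonzero(m);print("dark px",len(xs),xs.mean(),ys.mean(),cv2.minAreaRect(np.stack([xs,ys],1).astype(np.float32)))
m2=(hsv[...,0]<28)&(hsv[...,0]>8)&(hsv[...,1]>110);m2[:245]=0;m2[275:]=0;m2[:,:315]=0;m2[:,372:]=0
n,l,st,c=cv2.connectedComponentsWithStats(m2.astype(np.uint8));print(st,c,[W[l==i].mean(0) for i in range(1,n)])
E
```

```text
thing [0.16538761 0.42681716 0.15140714] [0.38178128 0.7999573  0.30799115]
head [ 0.20289184 -0.29133544  0.19844234] [ 0.40509932 -0.099132    0.39178402]
0.15 1 -0.21653877405757377
0.2 339 -0.10000606140240015
0.25 2529 -0.099131997504205
drum 332 [ 0.4464 -0.037   0.0451] 0.05368037292200836 ((445.2758483886719, -43.41067886352539), (67.5477066040039, 45.85706329345703), 82.1747055053711)
168 [ 0.44699258 -0.03606118  0.0294143 ]
line [ 0.12035196  0.9927313   0.4466872  -0.03657642] 83.08758
-0.07059031333765872 0.06813775950269009 [ 0.44653961 -0.03779378] 0.05368037292200836
dark px 322 344.51552795031057 259.14596273291926 ((344.78466796875, 259.22308349609375), (19.721521377563477, 16.868722915649414), 7.125016689300537)
[[     0      0    560    420 235150]
 [   329    256      6      5     24]
 [   354    259      6      5     26]] [[279.48611525 209.48934297]
 [331.70833333 258.08333333]
 [356.88461538 261.03846154]] [array([ 0.45029507, -0.00315747,  0.03089525]), array([nan, nan, nan])]
```

```bash
cat >> h.py <<'E'
def plan(p0,yaw0,p1,yaw1,n):
    """rows from pose0 to pose1, straight line + yaw, rounded"""
    d=(np.array(p1)-p0)/n; dy=(yaw1-yaw0)/n; out=[]
    for i in range(n):
        a=np.radians(yaw0+dy*i); c,s=np.cos(a),np.sin(a)
        L=[d[0]*c+d[1]*s, d[0]*s-d[1]*c, -d[2]]
        out.append('{"linear":[%.4f,%.4f,%.4f],"turn":[0,0,%.4f]}'%(*L,-np.radians(dy)))
    print("["+",".join(out)+"]")
E
python3 - <<'E'
from h import *
plan([.15,.529,.442],-15.8,[.446,-.037,.442],-96.9,12)
E
```

```text
[{"linear":[0.0366,0.0387,-0.0000],"turn":[0,0,0.1180]},{"linear":[0.0409,0.0341,-0.0000],"turn":[0,0,0.1180]},{"linear":[0.0446,0.0290,-0.0000],"turn":[0,0,0.1180]},{"linear":[0.0477,0.0236,-0.0000],"turn":[0,0,0.1180]},{"linear":[0.0502,0.0178,-0.0000],"turn":[0,0,0.1180]},{"linear":[0.0519,0.0118,-0.0000],"turn":[0,0,0.1180]},{"linear":[0.0529,0.0056,-0.0000],"turn":[0,0,0.1180]},{"linear":[0.0532,-0.0007,-0.0000],"turn":[0,0,0.1180]},{"linear":[0.0528,-0.0069,-0.0000],"turn":[0,0,0.1180]},{"linear":[0.0516,-0.0131,-0.0000],"turn":[0,0,0.1180]},{"linear":[0.0497,-0.0191,-0.0000],"turn":[0,0,0.1180]},{"linear":[0.0471,-0.0248,-0.0000],"turn":[0,0,0.1180]}]
```

Call:
servo_tool(rows=[{"linear": [0, 0, -0.05], "turn": [0, 0, 0]}, {"linear": [0, 0, -0.05], "turn": [0, 0, 0]}, {"linear": [0, 0, -0.05], "turn": [0, 0, 0]}, {"linear": [0, 0, -0.05], "turn": [0, 0, 0]}], hand=-1, grip_force=40)

```text
time: 1.35
eef_pos: [0.1498, 0.5288, 0.4442]
tcp_rot: [-180.0, 0.0, -15.8]
ft_force: [0.3, 1.9, 0.8]
grip_width: 1.0
```

Call:
servo_tool(rows=[{"linear": [0.0366, 0.0387, 0], "turn": [0, 0, 0.118]}, {"linear": [0.0409, 0.0341, 0], "turn": [0, 0, 0.118]}, {"linear": [0.0446, 0.029, 0], "turn": [0, 0, 0.118]}, {"linear": [0.0477, 0.0236, 0], "turn": [0, 0, 0.118]}, {"linear": [0.0502, 0.0178, 0], "turn": [0, 0, 0.118]}, {"linear": [0.0519, 0.0118, 0], "turn": [0, 0, 0.118]}, {"linear": [0.0529, 0.0056, 0], "turn": [0, 0, 0.118]}, {"linear": [0.0532, -0.0007, 0], "turn": [0, 0, 0.118]}, {"linear": [0.0528, -0.0069, 0], "turn": [0, 0, 0.118]}, {"linear": [0.0516, -0.0131, 0], "turn": [0, 0, 0.118]}, {"linear": [0.0497, -0.0191, 0], "turn": [0, 0, 0.118]}, {"linear": [0.0471, -0.0248, 0], "turn": [0, 0, 0.118]}])

```text
time: 2.85
eef_pos: [0.4462, -0.0387, 0.4425]
tcp_rot: [-180.0, 0.0, -97.2]
ft_force: [1.1, 1.8, -0.5]
grip_width: 1.0
```

```bash
python3 - <<'E'
from h import *
s=robot.state();print(s["q"].round(1),s["eef_pos"],s["tcp_rot"],s["ft_force"])
f=robot.grab_frame("side");save(f,"pics/s1.png")
f=robot.grab_frame("top");save(f,"pics/t1.png")
E
```

```text
[  15.2    4.4   22.7   -0.  -108.3  -22.4] [ 0.44617775 -0.03865542  0.44248856] [-1.79961123e+02  1.96399516e-02 -9.71583104e+01] [ 1.14275177  1.84602429 -0.53476097]
```

View pics/s1.png

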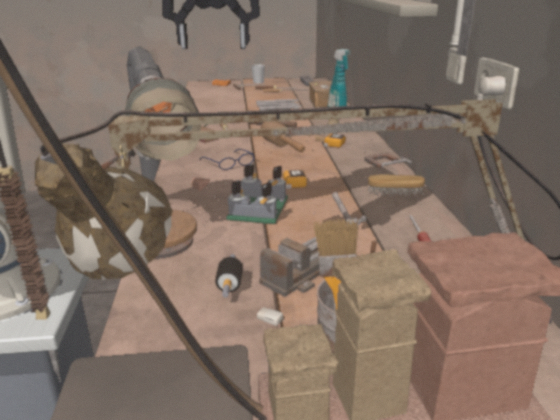

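View pics/t1.png

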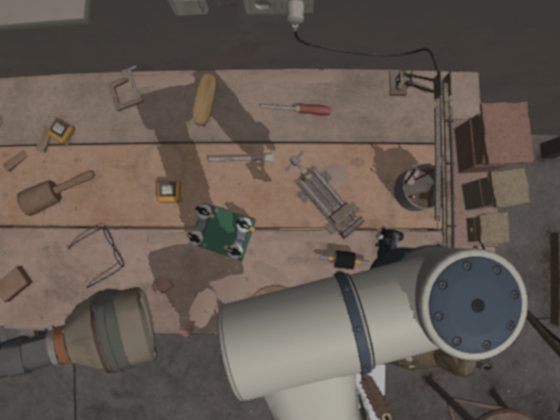

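```bash
python3 - <<'E'
from h import *
f=robot.grab_frame("top");W=world(f)
for u,v in [(478,305),(475,260),(430,300),(240,350),(300,330),(400,300),(300,395),(395,240),(410,255),(450,260),(380,360),(340,400)]: print(u,v,W[v,u].round(3))
print(robot.state()["time"])
E
```

```text
478 305 [ 0.449 -0.042  0.856]
475 260 [ 0.486 -0.041  0.852]
430 300 [ 0.453 -0.002  0.852]
240 350 [0.407 0.156 0.836]
300 330 [0.425 0.104 0.835]
400 300 [0.45  0.018 0.833]
300 395 [0.361 0.103 0.817]
395 240 [ 0.502 -0.05   0.545]
410 255 [ 0.486 -0.014  0.752]
450 260 [ 0.486 -0.02   0.851]
380 360 [0.395 0.032 0.821]
340 400 [0.355 0.066 0.811]
3.0
```

Call:
servo_tool(rows=[{"linear": [0, 0, 0.05], "turn": [0, 0, 0]}, {"linear": [0, 0, 0.055], "turn": [0, 0, 0]}, {"linear": [0, 0, 0.055], "turn": [0, 0, 0]}, {"linear": [0, 0, 0.055], "turn": [0, 0, 0]}, {"linear": [0, 0, 0.055], "turn": [0, 0, 0]}, {"linear": [0, 0, 0.05], "turn": [0, 0, 0]}, {"linear": [0, 0, 0.03], "turn": [0, 0, 0]}, {"linear": [0, 0, 0], "turn": [0, 0, 0]}])

```text
time: 4.0
eef_pos: [0.4441, -0.0364, 0.0909]
tcp_rot: [179.8, -0.1, -96.8]
ft_force: [0.6, -0.5, 1.0]
grip_width: 0.998
```

```bash
python3 - <<'E'
from h import *
s=robot.state();print(s["q"].round(1),s["eef_pos"],s["tcp_rot"],s["ft_force"])
f=robot.grab_frame("side");b=cv2.cvtColor(f["image"],cv2.COLOR_RGB2BGR)
cv2.imwrite("pics/s2.png",cv2.resize(b[120:330,100:380],None,fx=2.8,fy=2.8))
print(proj(f,s["eef_pos"]+np.array([0,0,-.011])))
E
```

```text
[ 15.6   9.3 -23.9  -0.  -57.  -22.4] [ 0.444069   -0.03642322  0.09094004] [ 1.79766234e+02 -7.77304766e-02 -9.68442744e+01] [ 0.55377438 -0.47292748  0.9880512 ]
[225.45526968 248.02720833]
```

View pics/s2.png

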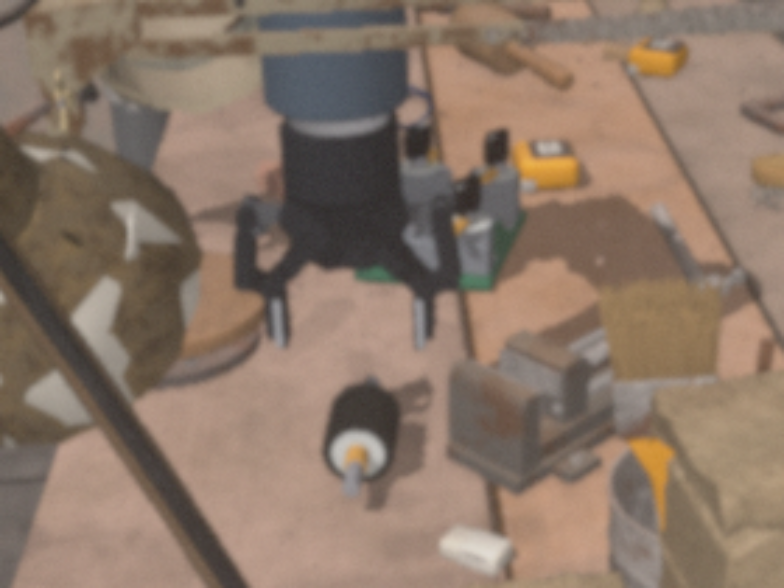

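Call:
servo_tool(rows=[{"linear": [0, -0.002, 0.03], "turn": [0, 0, 0]}, {"linear": [0, 0, 0.025], "turn": [0, 0, 0]}, {"linear": [0, 0, 0.015], "turn": [0, 0, 0]}, {"linear": [0, 0, 0], "turn": [0, 0, 0]}])

```text
time: 4.55
eef_pos: [0.4496, -0.0372, 0.0254]
tcp_rot: [-179.7, -0.0, -96.8]
ft_force: [-5.2, -4.7, 9.7]
grip_width: 1.001
```

Call:
servo_tool(rows=[{"linear": [0, 0, 0], "turn": [0, 0, 0]}])

```text
time: 4.68
eef_pos: [0.4496, -0.0371, 0.0254]
tcp_rot: [-179.7, 0.0, -96.9]
ft_force: [-4.3, -4.0, 8.4]
grip_width: 1.003
```

```bash
python3 - <<'E'
from h import *
s=robot.state();print(s["q"].round(1),s["eef_pos"],s["tcp_rot"],s["ft_force"])
f=robot.grab_frame("side");b=cv2.cvtColor(f["image"],cv2.COLOR_RGB2BGR)
cv2.imwrite("pics/s3.png",cv2.resize(b[170:310,130:330],None,fx=4,fy=4))
E
```

```text
[ 15.4  14.6 -28.9   0.1 -46.3 -22.3] [ 0.44963872 -0.03713581  0.02544781] [-1.79730333e+02  8.69805890e-03 -9.68648826e+01] [-4.30901747 -4.01916347  8.38834354]
```

View pics/s3.png

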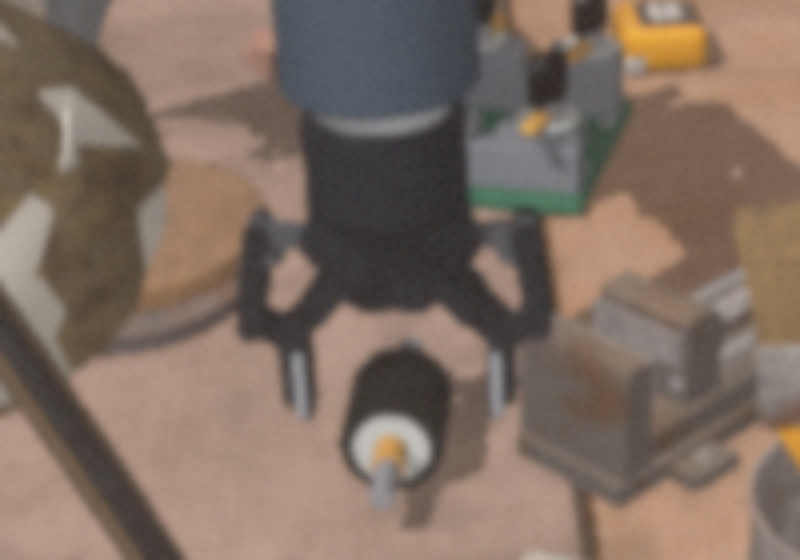

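```bash
python3 - <<'E'
from h import *
f=np.load("top0.npy",allow_pickle=True).item(); W=world(f)
A=W[160:252,290:375].reshape(-1,3)
for y0 in np.arange(-.1,.06,.02):
    B=A[(A[:,1]>y0)&(A[:,1]<y0+.02)&(A[:,2]>.02)]
    if len(B): i=B[:,0].argmin(); print(y0.round(2),B[i].round(3),B[:,2].max())
s=robot.state();print(s["moment"],s["joint_torque"],s["qd"])
f=robot.grab_frame("top");b=cv2.cvtColor(f["image"],cv2.COLOR_RGB2BGR)
cv2.imwrite("pics/t3.png",b)
E
```

```text
-0.1 [ 0.549 -0.081  0.066] 0.07320735324534716
-0.08 [ 0.533 -0.062  0.067] 0.07613640284389936
-0.06 [ 0.47  -0.043  0.028] 0.07681816274372254
-0.04 [ 0.47  -0.023  0.033] 0.07884145413479506
-0.02 [ 0.47  -0.013  0.023] 0.07956163115290912
0.0 [0.553 0.001 0.022] 0.07549589781770161
0.02 [0.575 0.021 0.026] 0.052982724044477104
0.04 [0.6   0.04  0.028] 0.05941280001614033
[-1.17011095  0.78981274 -0.20209351] [  2.09382869 -28.35773706  17.42197216   3.04971054   1.0625162
   0.25085491] [-0.01848694 -0.00605455 -0.09556331 -0.0644934   0.08796647  0.08954941]
```

View pics/t3.png

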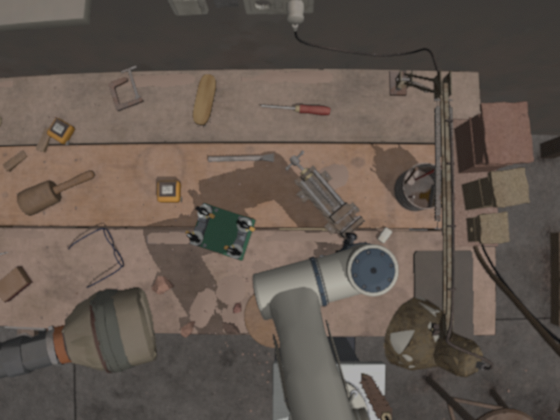

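Call:
servo_tool(rows=[{"linear": [0, 0.003, 0], "turn": [0, 0, 0]}, {"linear": [0, 0, 0], "turn": [0, 0, 0]}], hand=-0.5)

```text
time: 5.03
eef_pos: [0.4544, -0.0355, 0.03]
tcp_rot: [-178.8, 0.2, -96.7]
ft_force: [-1.1, -0.9, 26.4]
grip_width: 0.749
```

```bash
python3 - <<'E'
from h import *
s=robot.state();print(s["eef_pos"],s["tcp_rot"],s["ft_force"],s["moment"])
f=robot.grab_frame("side");W=world(f);np.save("side4.npy",f,allow_pickle=True)
b=cv2.cvtColor(f["image"],cv2.COLOR_RGB2BGR)
cv2.imwrite("pics/s4.png",cv2.resize(b[200:300,170:290],None,fx=6.5,fy=6,interpolation=cv2.INTER_CUBIC))
for v in range(236,300,6):
    print(v,[tuple((W[v,u]*1000).round().astype(int)) if np.isfinite(W[v,u,0]) else None for u in range(196,264,6)])
E
```

```text
[ 0.45439601 -0.03554276  0.02996011] [-178.8076977     0.20517528  -96.67249353] [-1.11549151 -0.93127395 26.36688218] [-0.21937152 -1.2825504  -0.11910231]
236 [(np.int64(392), np.int64(-40), np.int64(111)), (np.int64(401), np.int64(-17), np.int64(98)), (np.int64(400), np.int64(162), np.int64(3)), (np.int64(425), np.int64(-41), np.int64(109)), (np.int64(436), np.int64(-55), np.int64(116)), (np.int64(447), np.int64(-49), np.int64(112)), (np.int64(458), np.int64(-48), np.int64(111)), (np.int64(469), np.int64(-58), np.int64(116)), (np.int64(480), np.int64(-51), np.int64(111)), (np.int64(496), np.int64(153), np.int64(1)), (np.int64(510), np.int64(153), np.int64(1)), (np.int64(513), np.int64(-55), np.int64(111))]
242 [(np.int64(390), np.int64(-40), np.int64(98)), (np.int64(400), np.int64(-23), np.int64(89)), (np.int64(401), np.int64(135), np.int64(2)), (np.int64(424), np.int64(-49), np.int64(101)), (np.int64(435), np.int64(-48), np.int64(100)), (np.int64(446), np.int64(-47), np.int64(98)), (np.int64(457), np.int64(-49), np.int64(99)), (np.int64(468), np.int64(-54), np.int64(101)), (np.i
[... 4451 characters left out ...]
(-2)), (np.int64(487), np.int64(-62), np.int64(-1)), (np.int64(498), np.int64(-64), np.int64(-1)), (np.int64(509), np.int64(-65), np.int64(-1))]
296 [(np.int64(384), np.int64(-71), np.int64(-1)), (np.int64(395), np.int64(-71), np.int64(-1)), (np.int64(406), np.int64(-71), np.int64(-2)), (np.int64(418), np.int64(-73), np.int64(-2)), (np.int64(429), np.int64(-75), np.int64(-1)), (np.int64(442), np.int64(-110), np.int64(22)), (np.int64(452), np.int64(-79), np.int64(0)), (np.int64(463), np.int64(-80), np.int64(-1)), (np.int64(474), np.int64(-83), np.int64(1)), (np.int64(486), np.int64(-82), np.int64(-1)), (np.int64(497), np.int64(-81), np.int64(-3)), (np.int64(508), np.int64(-84), np.int64(-2))]
```

View pics/s4.png

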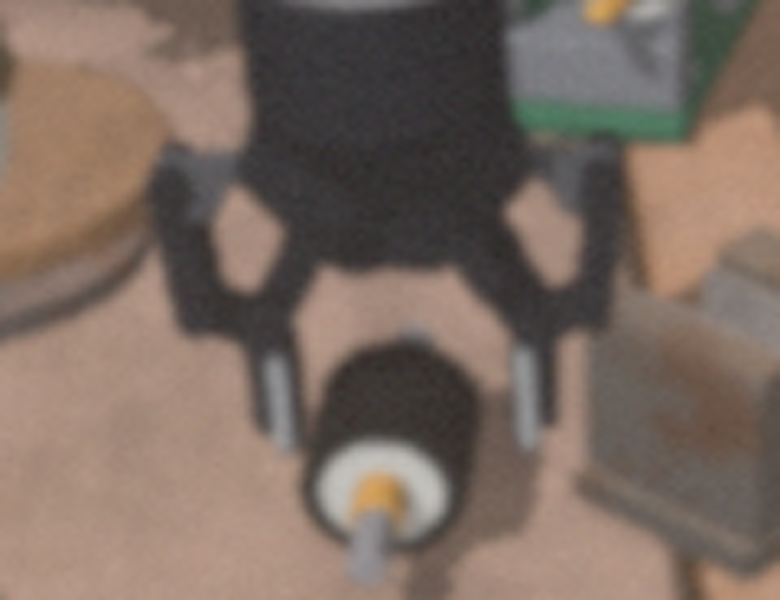

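Call:
servo_tool(rows=[{"linear": [0, 0, -0.02], "turn": [0, 0, 0]}, {"linear": [0, 0, -0.02], "turn": [0, 0, 0]}, {"linear": [0, 0, 0], "turn": [0, 0, 0]}], hand=-0.45)

```text
time: 5.45
eef_pos: [0.4475, -0.0359, 0.0657]
tcp_rot: [-179.6, 0.1, -96.9]
ft_force: [-0.3, 0.4, -0.2]
grip_width: 0.726
```

Call:
servo_tool(rows=[{"linear": [0, 0.0015, 0.02], "turn": [0, 0, 0]}, {"linear": [0, 0, 0.02], "turn": [0, 0, 0]}, {"linear": [0, 0, 0.003], "turn": [0, 0, 0]}, {"linear": [0, 0, 0], "turn": [0, 0, 0]}])

```text
time: 5.95
eef_pos: [0.4437, -0.0364, 0.0198]
tcp_rot: [-180.0, -0.0, -96.9]
ft_force: [0.2, 0.2, -0.1]
grip_width: 0.731
```

Call:
servo_tool(rows=[{"linear": [0, 0, 0], "turn": [0, 0, 0]}, {"linear": [0, 0, 0], "turn": [0, 0, 0]}, {"linear": [0, 0, 0], "turn": [0, 0, 0]}, {"linear": [0, 0, 0], "turn": [0, 0, 0]}], hand=1, grip_force=40)

```text
time: 6.45
eef_pos: [0.4437, -0.0364, 0.0201]
tcp_rot: [-179.9, 0.0, -96.9]
ft_force: [-2.7, 1.0, 6.0]
grip_width: 0.572
```

```bash
python3 - <<'E'
from h import *
s=robot.state();print(s["eef_pos"],s["tcp_rot"],s["ft_force"],s["grip_width"])
f=robot.grab_frame("side")
b=cv2.cvtColor(f["image"],cv2.COLOR_RGB2BGR)
cv2.imwrite("pics/s5.png",cv2.resize(b[200:300,170:290],None,fx=6.5,fy=6,interpolation=cv2.INTER_CUBIC))
E
```

```text
[ 0.44368511 -0.03644938  0.02014181] [-1.79929702e+02  1.96195552e-02 -9.69218370e+01] [-2.67619626  0.96304724  5.95093109] 0.5724348227826693
```

View pics/s5.png

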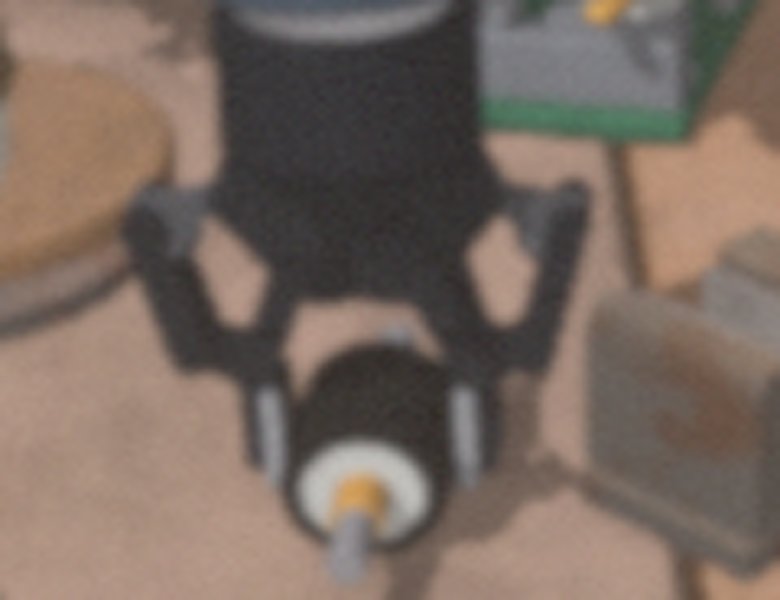

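Call:
servo_tool(rows=[{"linear": [0, 0, -0.02], "turn": [0, 0, 0]}, {"linear": [0, 0, -0.05], "turn": [0, 0, 0]}, {"linear": [0, 0, -0.05], "turn": [0, 0, 0]}, {"linear": [0, 0, -0.05], "turn": [0, 0, 0]}, {"linear": [0, 0, 0], "turn": [0, 0, 0]}])

```text
time: 7.12
eef_pos: [0.4454, -0.0362, 0.193]
tcp_rot: [-179.5, 0.1, -96.9]
ft_force: [0.0, 0.6, -4.5]
grip_width: 0.571
```

```bash
python3 - <<'E'
from h import *
s=robot.state();print(s["eef_pos"],s["tcp_rot"],s["ft_force"],s["grip_width"])
f=robot.grab_frame("side");np.save("side6.npy",f,allow_pickle=True)
t=robot.grab_frame("top");np.save("top6.npy",t,allow_pickle=True)
b=cv2.cvtColor(f["image"],cv2.COLOR_RGB2BGR)
b2=cv2.cvtColor(t["image"],cv2.COLOR_RGB2BGR)
cv2.imwrite("pics/s6.png",np.vstack([cv2.resize(b[100:240,140:340],(800,300),interpolation=cv2.INTER_AREA),cv2.resize(b2[180:330,250:450],(800,300))]))
for u,v in proj(f,np.array([s["eef_pos"]+[0,0,.005]+k*np.array([.12,.993,0]) for k in(-.069,-.027,0)])): print(u,v)
E
```

```text
[ 0.44541453 -0.03623281  0.19298872] [-1.79538453e+02  1.47049779e-01 -9.69224214e+01] [ 0.03803631  0.57028141 -4.4918554 ] 0.5707058152982115
217.35760931283414 206.8154553625567
220.55614726467712 196.691551912478
222.47239686909495 190.6255002588144
```

View pics/s6.png

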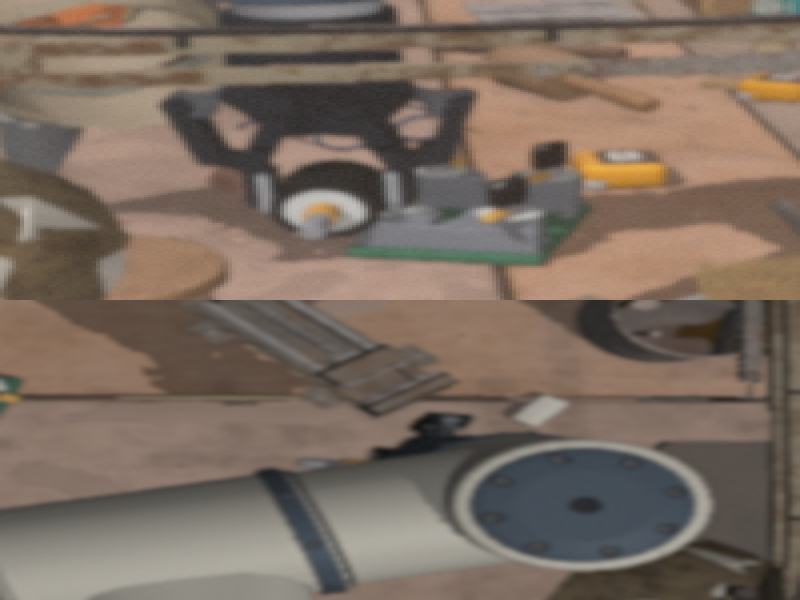

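```bash
python3 - <<'E'
from h import *
f=np.load("side6.npy",allow_pickle=True).item();W=world(f)
b=cv2.cvtColor(f["image"],cv2.COLOR_RGB2BGR)
hsv=cv2.cvtColor(b,cv2.COLOR_BGR2HSV)
cv2.imwrite("pics/s7.png",cv2.resize(b[165:225,190:260],None,fx=9,fy=9,interpolation=cv2.INTER_CUBIC))
for v in range(192,214,2): print(v,[tuple((W[v,u]*1000).round().astype(int).tolist()) if np.isfinite(W[v,u,0]) else None for u in range(212,229,2)])
E
```

```text
192 [(428, -63, 208), (432, -65, 208), (435, -70, 210), (438, -63, 207), (442, -63, 207), (445, -69, 209), (449, -66, 208), (452, -67, 208), (456, -68, 208)]
194 [(428, -66, 205), (431, -66, 205), (435, -65, 205), (438, -66, 205), (442, -69, 206), (445, -67, 205), (449, -69, 205), (452, -69, 205), (455, -68, 204)]
196 [(428, -66, 201), (431, -68, 202), (434, -63, 200), (438, -77, 206), (442, -75, 204), (445, -75, 204), (448, -68, 201), (452, -69, 201), (455, -68, 201)]
198 [(427, -63, 196), (431, -64, 197), (435, -82, 204), (438, -82, 204), (442, -81, 203), (445, -81, 203), (448, -76, 201), (452, -67, 197), (455, -69, 197)]
200 [(427, -64, 193), (430, -61, 191), (435, -83, 201), (438, -89, 203), (442, -88, 203), (445, -82, 200), (448, -78, 198), (451, -67, 193), (455, -67, 193)]
202 [(427, -64, 189), (430, -66, 190), (435, -95, 203), (438, -98, 204), (442, -96, 203), (445, -88, 199), (448, -67, 189), (451, -67, 189), (455, -66, 189)]
204 [(427, -65, 186), (430, -64, 185), (435, -103, 202), (438, -102, 202), (442, -102, 202), (445, -92, 197), (447, -67, 185), (451, -66, 185), (454, -69, 186)]
206 [(426, -63, 181), (430, -63, 181), (435, -109, 202), (438, -108, 201), (442, -109, 201), (444, -66, 181), (447, -66, 181), (451, -67, 181), (454, -67, 181)]
208 [(406, 319, 1), (432, -106, 197), (435, -108, 198), (438, -108, 197), (442, -109, 197), (443, -64, 177), (447, -68, 178), (450, -66, 177), (454, -66, 177)]
210 [(406, 309, 0), (411, 307, 1), (435, -107, 193), (438, -105, 192), (426, 306, 0), (431, 300, 2), (436, 307, -1), (442, 304, 0), (447, 302, 1)]
212 [(406, 299, -1), (411, 300, -2), (416, 297, -1), (421, 294, 0), (426, 291, 1), (431, 293, 1), (436, 296, -1), (441, 299, -3), (447, 292, 0)]
```

View pics/s7.png

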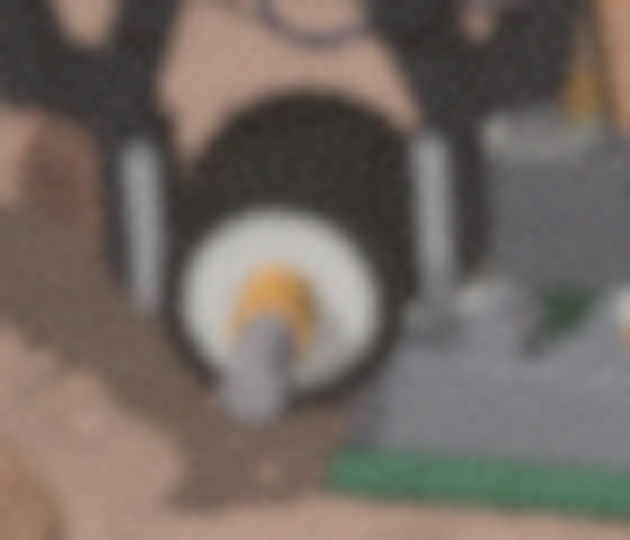

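```bash
cat > fit.py <<'E'
from h import *
from scipy.ndimage import map_coordinates,gaussian_filter
from scipy.optimize import minimize
def T(p,P):
    c,s=np.cos(p[2]),np.sin(p[2]); P=np.asarray(P)
    return np.stack([p[0]+c*P[...,0]-s*P[...,1],p[1]+s*P[...,0]+c*P[...,1],P[...,2]],-1)
def edges():
    E=[];N=[]
    for t in np.linspace(-.95,.95,60):
        E+=[(.062,.08*t,.012),(-.062,.08*t,.012),(.062*t,.08,.012),(.062*t,-.08,.012)]
        N+=[(1,0,0),(-1,0,0),(0,1,0),(0,-1,0)]
    return np.array(E),np.array(N)*.004
def fit(f,p0,cams=None):
    im=f["image"].astype(float); G=gaussian_filter(im[...,1]-im[...,0],.7)
    E,N=edges()
    def cost(p,full=False):
        a=proj(f,T(p,E-N));b=proj(f,T(p,E+N))
        d=map_coordinates(G,a.T[::-1],order=3)-map_coordinates(G,b.T[::-1],order=3)
        return d if full else -np.clip(d,-5,None).sum()
    best=None
    for dx in(-.004,0,.004):
        for dy in(-.004,0,.004):
            r=minimize(cost,np.array(p0)+[dx,dy,0],method="Nelder-Mead",options=dict(initial_simplex=np.array(p0)+[dx,dy,0]+np.array([[0,0,0],[.003,0,0],[0,.003,0],[0,0,.03]]),xatol=1e-5,fatol=1e-2))
            if best is None or r.fun<best.fun: best=r
    d=cost(best.x,True).reshape(-1,4)
    return best.x,best.fun,d.mean(0)
if __name__=="__main__":
    for n in("top0","side0"):
        f=np.load(n+".npy",allow_pickle=True).item()
        x,fn,d=fit(f,[.5228,.3041,np.radians(-17.5)]); print(n,x[:2].round(4),np.degrees(x[2]).round(2),fn,d.round(1))
    f=np.load("side0.npy",allow_pickle=True).item();W=world(f)
    m=(W[...,2]>.088)&(W[...,2]<.102)&(W[...,0]>.43)&(W[...,0]<.62)&(W[...,1]>.2)&(W[...,1]<.41)
    n,l,st,c=cv2.connectedComponentsWithStats(m.astype(np.uint8),connectivity=8)
    for i in range(1,n):
        if st[i,4]>4: print(st[i],np.median(W[l==i],0).round(4))
E
python3 fit.py
```

```text
top0 [0.5234 0.3054] -17.74 -6389.060091708539 [31.8 30.2 10.1 34.3]
side0 [0.5218 0.2846] -17.97 -4225.065610542504 [33.   9.8  0.6 27.1]
[244 163  10   8  51] [0.5044 0.3635 0.0936]
[272 165  10   8  53] [0.5763 0.3385 0.0941]
[231 179  10   9  59] [0.4703 0.2531 0.0938]
[262 182  10   8  59] [0.5411 0.2308 0.0937]
```

```bash
sed -i 's/    E,N=edges()/    E,N=edges()\n    C=-f["R"].T@f["t"]; Nw=T([0,0,p0[2]],N); out=((C-T(p0,E))*Nw)[:,:2].sum(1)>0; E[out,2]=0/' fit.py; python3 fit.py; python3 - <<'E'
from fit import *
for n in("top0","side0"):
    f=np.load(n+".npy",allow_pickle=True).item(); b=cv2.cvtColor(f["image"],cv2.COLOR_RGB2BGR)
    p=[.5234,.3054,np.radians(-17.74)]
    b=cv2.resize(b,None,fx=5,fy=5,interpolation=cv2.INTER_CUBIC)
    C=[(.062,.08),(.062,-.08),(-.062,-.08),(-.062,.08)]
    def P(q): return tuple(((proj(f,T(p,np.array(q,float)))+.5)*5).astype(int).tolist())
    for z in (0,.012):
        for i in range(4): cv2.line(b,P((*C[i],z)),P((*C[(i+1)%4],z)),(0,0,255),1)
    for x in(-.038,.038):
        for y in(-.058,.058): cv2.circle(b,P((x,y,.095)),3,(255,0,255),-1)
    for y in(-.058,.058):
        for x in (-.012,.012): cv2.circle(b,P((x,y,.056)),2,(255,255,0),-1)
    c=P((0,0,.03)); cv2.imwrite(f"pics/f_{n}.png",b[c[1]-250:c[1]+250,c[0]-300:c[0]+300])
E
```

```text
top0 [0.5237 0.3063] -17.76 -6360.9566472681045 [31.7 30.1 10.1 34.1]
side0 [0.524 0.308] -18.01 -3977.492198762693 [32.6  6.2  0.7 26.7]
[244 163  10   8  51] [0.5044 0.3635 0.0936]
[272 165  10   8  53] [0.5763 0.3385 0.0941]
[231 179  10   9  59] [0.4703 0.2531 0.0938]
[262 182  10   8  59] [0.5411 0.2308 0.0937]
```

View pics/f_top0.png

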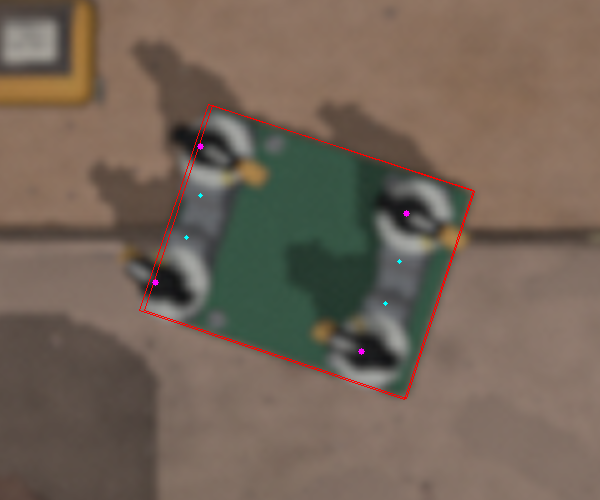

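View pics/f_side0.png

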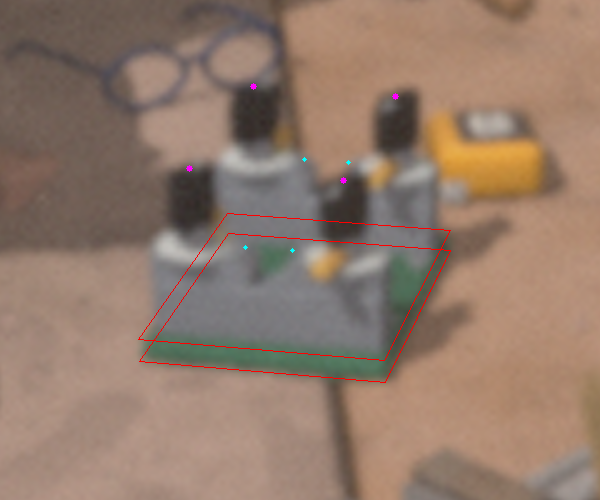

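```bash
python3 - <<'E'
from h import *
s=robot.state();print(s["time"],s["eef_pos"],s["tcp_rot"])
plan([*s["eef_pos"][:2],.2],-96.9,[.525,.3095,.2],-107.85,8)
E
```

```text
7.225 [ 0.44249084 -0.03631621  0.18845517] [ 1.79929780e+02  5.25004654e-02 -9.69634879e+01]
[{"linear":[-0.0442,-0.0050,-0.0000],"turn":[0,0,0.0239]},{"linear":[-0.0443,-0.0040,-0.0000],"turn":[0,0,0.0239]},{"linear":[-0.0443,-0.0029,-0.0000],"turn":[0,0,0.0239]},{"linear":[-0.0444,-0.0019,-0.0000],"turn":[0,0,0.0239]},{"linear":[-0.0444,-0.0008,-0.0000],"turn":[0,0,0.0239]},{"linear":[-0.0444,0.0003,-0.0000],"turn":[0,0,0.0239]},{"linear":[-0.0444,0.0013,-0.0000],"turn":[0,0,0.0239]},{"linear":[-0.0444,0.0024,-0.0000],"turn":[0,0,0.0239]}]
```

Call:
servo_tool(rows=[{"linear": [-0.0442, -0.005, -0.002], "turn": [0, 0, 0.0239]}, {"linear": [-0.0443, -0.004, 0], "turn": [0, 0, 0.0239]}, {"linear": [-0.0443, -0.0029, 0], "turn": [0, 0, 0.0239]}, {"linear": [-0.0444, -0.0019, 0], "turn": [0, 0, 0.0239]}, {"linear": [-0.0444, -0.0008, 0], "turn": [0, 0, 0.0239]}, {"linear": [-0.0444, 0.0003, 0], "turn": [0, 0, 0.0239]}, {"linear": [-0.0444, 0.0013, 0], "turn": [0, 0, 0.0239]}, {"linear": [-0.0444, 0.0024, 0], "turn": [0, 0, 0.0239]}, {"linear": [0, 0, 0.03], "turn": [0, 0, 0]}, {"linear": [0, 0, 0.03], "turn": [0, 0, 0]}, {"linear": [0, 0, 0], "turn": [0, 0, 0]}, {"linear": [0, 0, 0], "turn": [0, 0, 0]}])

```text
time: 8.72
eef_pos: [0.5261, 0.309, 0.1314]
tcp_rot: [-180.0, -0.0, -107.9]
ft_force: [0.4, 0.4, -2.4]
grip_width: 0.569
```

```bash
python3 - <<'E'
from fit import *
s=robot.state();print(s["time"],s["eef_pos"],s["tcp_rot"],s["ft_force"])
for n in("top","side"):
    f=robot.grab_frame(n);np.save(n+"8.npy",f,allow_pickle=True)
    b=cv2.cvtColor(f["image"],cv2.COLOR_RGB2BGR)
    p=[.5237,.3065,np.radians(-17.85)]
    u,v=proj(f,T(p,np.array([0,0,.06]))).astype(int)
    cv2.imwrite(f"pics/{n}8.png",cv2.resize(b[v-60:v+60,u-75:u+75],None,fx=5,fy=5,interpolation=cv2.INTER_CUBIC)); print(u,v)
s=robot.state();print(s["time"],s["eef_pos"],s["tcp_rot"],s["ft_force"])
E
```

```text
8.725 [0.52610733 0.30903635 0.13141849] [-1.79981326e+02 -4.04984197e-02 -1.07883744e+02] [ 0.44708147  0.44871709 -2.36253392]
218 230
257 186
8.825 [0.52652032 0.30948488 0.13257037] [-1.79921674e+02  9.43393997e-02 -1.07888271e+02] [ 0.24995696 -0.57394466 -3.58079301]
```

View pics/top8.png

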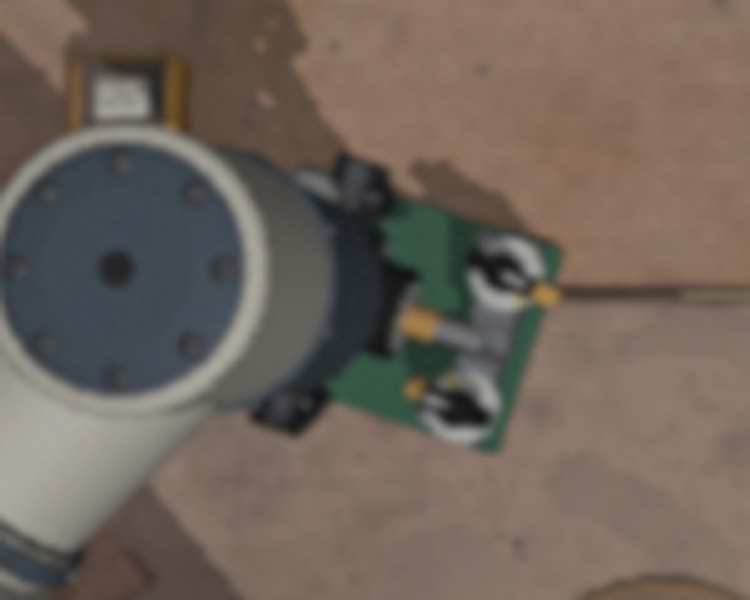

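View pics/side8.png

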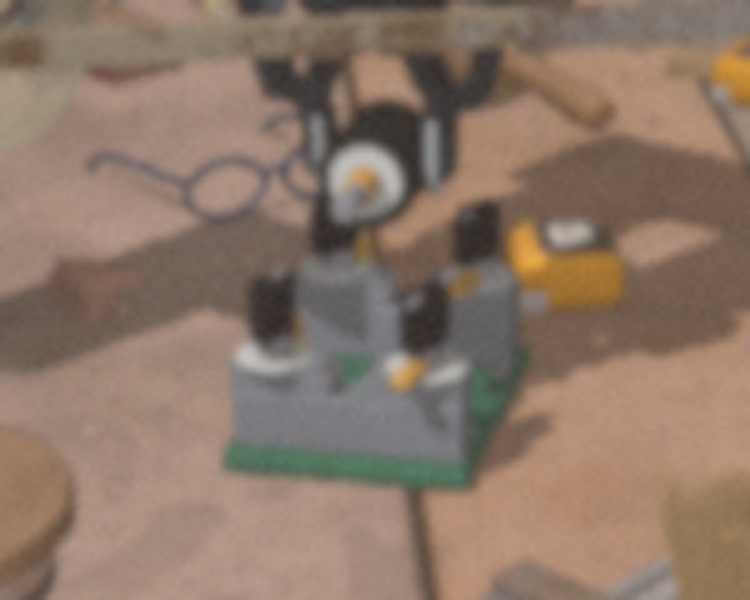

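```bash
python3 - <<'E'
from fit import *
f=np.load("top8.npy",allow_pickle=True).item();W=world(f)
tcp=np.array([.5263,.3092,.132]); a=np.radians(-107.88); tx=np.array([np.cos(a),np.sin(a),0])
b=cv2.cvtColor(f["image"],cv2.COLOR_RGB2BGR)
hsv=cv2.cvtColor(b,cv2.COLOR_BGR2HSV)
m=(hsv[...,0]<28)&(hsv[...,0]>8)&(hsv[...,1]>110);m[:228]=0;m[242:]=0;m[:,:218]=0;m[:,236:]=0
ys,xs=np.nonzero(m);print(len(xs),xs.min(),xs.max(),xs.mean(),ys.mean())
im=f["image"].astype(float)
for k in range(30,72,4):
    q=[]
    for h in (-3,0,3): # perpendicular
        u=proj(f,tcp+[0,0,.005+.006]+tx*k/1000); 
    c=im[int(round(u[1])),int(round(u[0]))]; print(k,u.round(1),c)
print([ (u,f["image"][235,u].tolist(),(W[235,u]*1000).round().tolist()) for u in range(218,250,2)])
x,fn,d=fit(f,[.5237,.3063,np.radians(-17.8)]);print(x,np.degrees(x[2]),d)
E
```

```text
31 224 229 226.4516129032258 234.16129032258064
30 [223.4 232.7] [125. 106.  85.]
34 [224.9 233.2] [156. 120.  71.]
38 [226.4 233.7] [163. 124.  72.]
42 [227.9 234.2] [156. 121.  72.]
46 [229.4 234.7] [147. 122.  92.]
50 [230.9 235.2] [113. 111. 112.]
54 [232.4 235.7] [114. 113. 117.]
58 [233.9 236.2] [110. 109. 113.]
62 [235.4 236.7] [114. 114. 117.]
66 [236.9 237.2] [110. 109. 112.]
70 [238.4 237.7] [108. 108. 110.]
[(218, [32, 34, 37], [510.0, 274.0, 260.0]), (220, [38, 38, 37], [511.0, 287.0, 157.0]), (222, [99, 90, 77], [511.0, 283.0, 151.0]), (224, [149, 117, 75], [511.0, 279.0, 142.0]), (226, [161, 123, 71], [511.0, 274.0, 141.0]), (228, [160, 126, 79], [511.0, 269.0, 144.0]), (230, [128, 118, 108], [511.0, 264.0, 139.0]), (232, [106, 105, 109], [511.0, 259.0, 144.0]), (234, [94, 94, 95], [512.0, 254.0, 143.0]), (236, [79, 81, 82], [512.0, 249.0, 141.0]), (238, [85, 86, 89], [512.0, 257.0, 36.0]), (240, [92, 92, 95], [512.0, 251.0, 38.0]), (242, [94, 94, 97], [512.0, 244.0, 48.0]), (244, [89, 89, 92], [512.0, 238.0, 53.0]), (246, [62, 75, 69], [513.0, 237.0, 15.0]), (248, [52, 84, 68], [513.0, 231.0, 10.0])]
[ 0.52372667  0.30613923 -0.31072829] -17.80341931424282 [22.60316054 21.38166335  0.92439415 34.0556001 ]
```

Call:
servo_tool(rows=[{"linear": [0, 0.001, 0.02], "turn": [0, 0, 0]}, {"linear": [0, 0, 0.025], "turn": [0, 0, 0]}, {"linear": [0, 0, 0.02], "turn": [0, 0, 0]}, {"linear": [0, 0, 0.005], "turn": [0, 0, 0]}, {"linear": [0, 0, 0], "turn": [0, 0, 0]}])

```text
time: 9.45
eef_pos: [0.5254, 0.3098, 0.0623]
tcp_rot: [-179.9, 0.1, -107.9]
ft_force: [0.2, 0.3, -3.1]
grip_width: 0.578
```

```bash
python3 - <<'E'
from fit import *
out=[]
for n in("top","side"):
    f=robot.grab_frame(n);np.save(n+"9.npy",f,allow_pickle=True)
    b=cv2.cvtColor(f["image"],cv2.COLOR_RGB2BGR)
    p=[.5237,.3065,np.radians(-17.85)]
    u,v=proj(f,T(p,np.array([0,0,.06]))).astype(int)
    w,h=(50,50) 
    if n=="top": u+=20
    out.append(cv2.resize(b[v-h:v+h,u-w//5*4:u+w//5*4],None,fx=5,fy=5,interpolation=cv2.INTER_CUBIC)); print(u,v)
cv2.imwrite("pics/b9.png",np.hstack(out))
print(robot.state()["eef_pos"])
E
```

```text
238 230
257 186
[0.52569928 0.31005543 0.06277616]
```

View pics/b9.png

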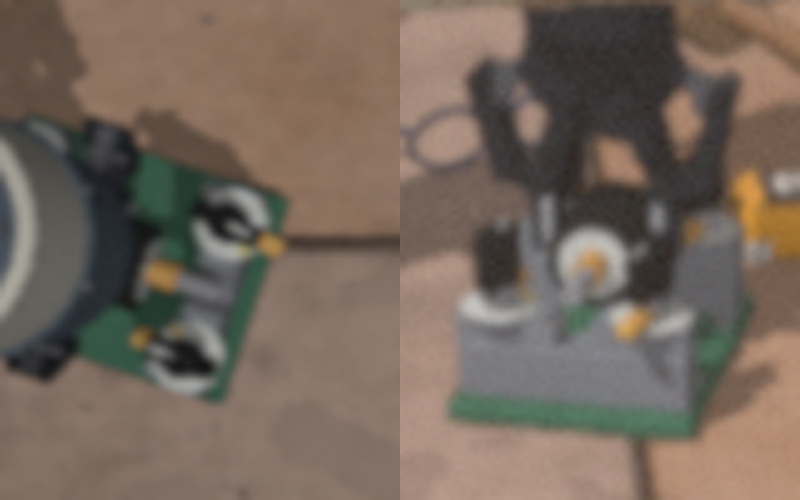

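Call:
servo_tool(rows=[{"linear": [0, 0, 0.008], "turn": [0, 0, 0]}, {"linear": [0, 0, 0.008], "turn": [0, 0, 0]}, {"linear": [0, 0, 0.004], "turn": [0, 0, 0]}, {"linear": [0, 0, 0], "turn": [0, 0, 0]}])

```text
time: 10.05
eef_pos: [0.5248, 0.3095, 0.0413]
tcp_rot: [-180.0, -0.0, -107.9]
ft_force: [-0.0, -0.8, -0.2]
grip_width: 0.571
```

Call:
servo_tool(rows=[{"linear": [0, 0, 0], "turn": [0, 0, 0]}, {"linear": [0, 0, 0], "turn": [0, 0, 0]}, {"linear": [0, 0, 0], "turn": [0, 0, 0]}], hand=-0.45)

```text
time: 10.42
eef_pos: [0.5252, 0.3097, 0.0416]
tcp_rot: [-180.0, 0.0, -107.9]
ft_force: [0.4, -0.6, -0.5]
grip_width: 0.726
```

```bash
python3 - <<'E'
from fit import *
out=[]
for n in("top","side"):
    f=robot.grab_frame(n);np.save(n+"10.npy",f,allow_pickle=True)
    b=cv2.cvtColor(f["image"],cv2.COLOR_RGB2BGR)
    p=[.5237,.3065,np.radians(-17.85)]
    u,v=proj(f,T(p,np.array([0,0,.06]))).astype(int)
    w,h=(50,50) 
    if n=="top": u+=20
    out.append(cv2.resize(b[v-h:v+h,u-w//5*4:u+w//5*4],None,fx=5,fy=5,interpolation=cv2.INTER_CUBIC))
cv2.imwrite("pics/b10.png",np.hstack(out))
s=robot.state();print(s["eef_pos"],s["ft_force"],s["grip_width"])
E
```

```text
[0.52504422 0.3095883  0.04144032] [-0.47154551 -0.18641436  0.04789902] 0.725609160660253
```

View pics/b10.png

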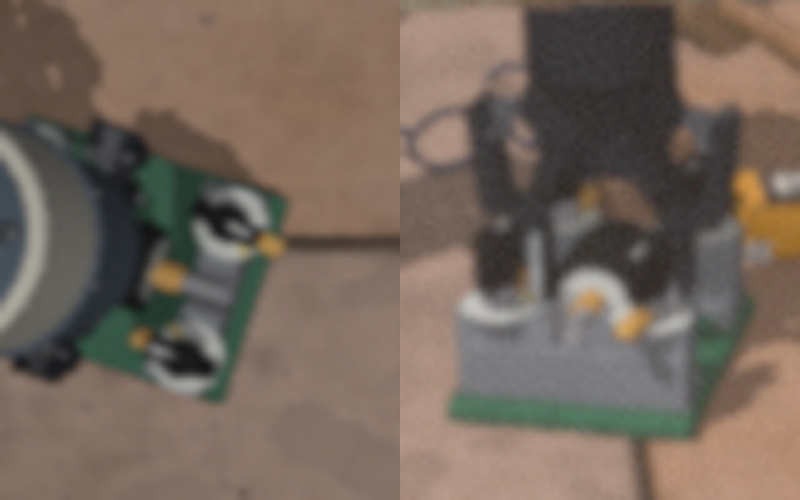

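Call:
servo_tool(rows=[{"linear": [0, 0, -0.01], "turn": [0, 0, 0]}, {"linear": [0, 0, -0.03], "turn": [0, 0, 0]}, {"linear": [0, 0, -0.045], "turn": [0, 0, 0]}, {"linear": [0, 0, 0], "turn": [0, 0, 0.088]}, {"linear": [0, 0, 0], "turn": [0, 0, 0.088]}])

```text
time: 11.15
eef_pos: [0.5253, 0.3098, 0.128]
tcp_rot: [-180.0, 0.1, -118.1]
ft_force: [-0.2, 0.4, -0.3]
grip_width: 0.722
```

```bash
python3 - <<'E'
from fit import *
s=robot.state();print(s["time"],s["eef_pos"],s["tcp_rot"],s["q"].round(1))
out=[]
for n in("top","side"):
    f=robot.grab_frame(n);np.save(n+"11.npy",f,allow_pickle=True)
    b=cv2.cvtColor(f["image"],cv2.COLOR_RGB2BGR)
    p=[.5237,.3065,np.radians(-17.85)]
    u,v=proj(f,T(p,np.array([0,0,.06]))).astype(int)
    w,h=(50,50) 
    if n=="top": u+=20
    out.append(cv2.resize(b[v-h:v+h,u-w//5*4:u+w//5*4],None,fx=5,fy=5,interpolation=cv2.INTER_CUBIC))
    W=world(f); 
    # cradle-frame points
    c,sn=np.cos(p[2]),np.sin(p[2]); d=W-np.array([p[0],p[1],0]); L=np.stack([c*d[...,0]+sn*d[...,1],-sn*d[...,0]+c*d[...,1],d[...,2]],-1)
    for y0,y1,nm in((-.069,-.047,"slotR"),(-.046,-.03,"collarR"),(-.026,.026,"drum"),(.047,.069,"slotL")):
        k=(L[...,1]>y0)&(L[...,1]<y1)&(abs(L[...,0])<.007)&(L[...,2]>.03)&(L[...,2]<.08)
        if k.sum(): print(n,nm,k.sum(),np.round(np.percentile(L[k][:,2],[10,50,90]),4))
cv2.imwrite("pics/b11.png",np.hstack(out))
plan(s["eef_pos"],-118,[.5056,.3737,s["eef_pos"][2]],-118,2)
E
```

```text
11.15 [0.52526849 0.30983955 0.12795988] [-1.79954511e+02  1.33135887e-01 -1.18135422e+02] [ 45.2  24.4   3.4   0.  -68.9 -73.3]
top slotR 39 [0.0404 0.0491 0.0521]
top collarR 30 [0.049  0.0515 0.054 ]
top drum 38 [0.0683 0.0698 0.0724]
side slotR 29 [0.04   0.0495 0.0525]
side collarR 22 [0.0494 0.0529 0.0555]
side drum 50 [0.0647 0.0701 0.0715]
side slotL 1 [0.0513 0.0513 0.0513]
[{"linear":[-0.0236,0.0237,-0.0000],"turn":[0,0,-0.0000]},{"linear":[-0.0236,0.0237,-0.0000],"turn":[0,0,-0.0000]}]
```

View pics/b11.png

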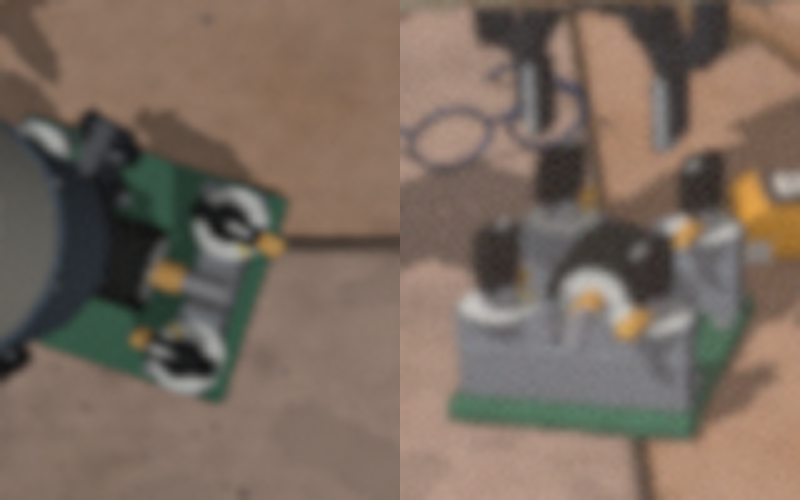

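Call:
servo_tool(rows=[{"linear": [-0.0236, 0.0237, 0], "turn": [0, 0, 0]}, {"linear": [-0.0236, 0.0237, 0], "turn": [0, 0, 0]}, {"linear": [0, 0, 0], "turn": [0, 0, 0]}, {"linear": [0, 0, 0.02], "turn": [0, 0, 0]}, {"linear": [0, 0, 0.02], "turn": [0, 0, 0]}, {"linear": [0, 0, 0.008], "turn": [0, 0, 0]}, {"linear": [0, 0, 0], "turn": [0, 0, 0]}], hand=0.1, grip_force=40)

```text
time: 12.12
eef_pos: [0.5053, 0.3729, 0.0782]
tcp_rot: [-180.0, -0.0, -118.0]
ft_force: [0.4, 0.4, 0.9]
grip_width: 0.445
```

```bash
python3 - <<'E'
from fit import *
s=robot.state();print(s["time"],s["eef_pos"],s["tcp_rot"],s["q"].round(1),s["ft_force"])
out=[]
for n in("top","side"):
    f=robot.grab_frame(n)
    b=cv2.cvtColor(f["image"],cv2.COLOR_RGB2BGR)
    p=[.5237,.3065,np.radians(-17.85)]
    u,v=proj(f,T(p,np.array([0,0,.06]))).astype(int)
    w,h=(50,50) 
    out.append(cv2.resize(b[v-h:v+h,u-w//5*4:u+w//5*4],None,fx=5,fy=5,interpolation=cv2.INTER_CUBIC))
cv2.imwrite("pics/b12.png",np.hstack(out))
E
```

```text
12.125 [0.50529239 0.37289773 0.07820271] [-1.79995320e+02 -4.84847104e-02 -1.17955133e+02] [ 50.7  28.6   2.5   0.  -64.  -78.6] [0.36126788 0.39000263 0.86668232]
```

View pics/b12.png

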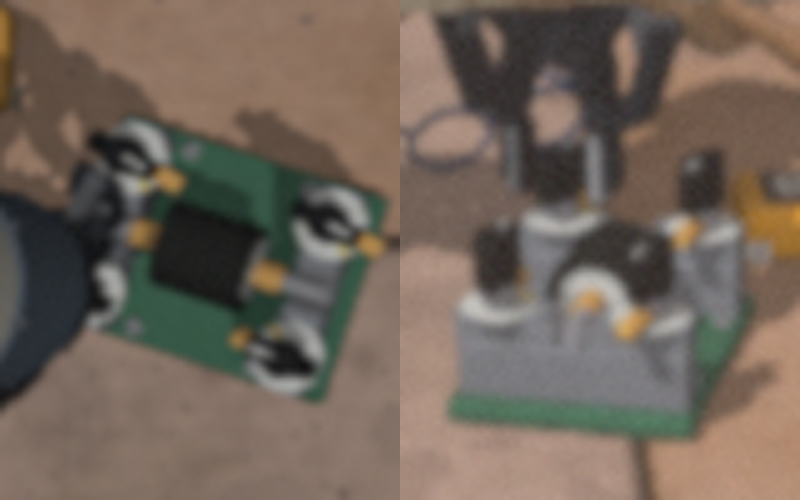

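Call:
servo_tool(rows=[{"linear": [0, 0, -0.002], "turn": [0, 0, 0]}, {"linear": [0, 0, 0], "turn": [0, 0, 0]}, {"linear": [0, 0, 0], "turn": [0, 0, 0]}], hand=1)

```text
time: 12.6
eef_pos: [0.5057, 0.3737, 0.0816]
tcp_rot: [-179.9, 0.1, -117.9]
ft_force: [-0.6, -0.1, 6.3]
grip_width: 0.155
```

Call:
servo_tool(rows=[{"linear": [0, 0, 0], "turn": [0, 0, 0.1]}, {"linear": [0, 0, 0], "turn": [0, 0, 0.15]}, {"linear": [0, 0, 0], "turn": [0, 0, 0.15]}, {"linear": [0, 0, 0], "turn": [0, 0, 0.15]}, {"linear": [0, 0, 0], "turn": [0, 0, 0.1]}, {"linear": [0, 0, 0], "turn": [0, 0, 0]}])

```text
time: 13.35
eef_pos: [0.5063, 0.373, 0.0815]
tcp_rot: [-179.9, 0.1, -155.2]
ft_force: [0.9, -3.0, 4.4]
grip_width: 0.154
```

Call:
servo_tool(rows=[{"linear": [0, 0, 0], "turn": [0, 0, 0]}, {"linear": [0, 0, 0], "turn": [0, 0, 0]}, {"linear": [0, 0, -0.02], "turn": [0, 0, 0]}, {"linear": [0, 0, -0.025], "turn": [0, 0, 0]}, {"linear": [0, 0, 0], "turn": [0, 0, 0]}], hand=0.1)

```text
time: 13.98
eef_pos: [0.5059, 0.3745, 0.1273]
tcp_rot: [179.9, 0.2, -155.2]
ft_force: [0.5, -0.4, -1.0]
grip_width: 0.448
```

```bash
cat > look.py <<'E'
from fit import *
import sys
s=robot.state();print(s["time"],s["eef_pos"],s["tcp_rot"],s["q"].round(1),s["ft_force"].round(1))
out=[]
for n in("top","side"):
    f=robot.grab_frame(n); np.save(n+"_l.npy",f,allow_pickle=True)
    b=cv2.cvtColor(f["image"],cv2.COLOR_RGB2BGR)
    p=[.5237,.3065,np.radians(-17.85)]
    u,v=proj(f,T(p,np.array([0,0,.06]))).astype(int)
    out.append(cv2.resize(b[v-50:v+50,u-40:u+40],None,fx=5,fy=5,interpolation=cv2.INTER_CUBIC))
cv2.imwrite(f"pics/{sys.argv[1]}.png",np.hstack(out))
K=dict(FL=[.5056,.3737],FR=[.47,.2632],RL=[.578,.3504],RR=[.5424,.24])
if len(sys.argv)>2:
    y0=float(sys.argv[3]);y1=float(sys.argv[4]);e=s["eef_pos"]
    plan(e,y0,[*K[sys.argv[2]],.126],y1,int(sys.argv[5]))
E
python3 look.py b13 RR -155 -118 4
```

```text
13.975 [0.50592193 0.37453786 0.12729068] [ 179.90700647    0.21806184 -155.17926947] [  50.7   26.4    6.6    0.   -69.9 -115.9] [ 0.5 -0.4 -1. ]
[{"linear":[0.0059,-0.0343,0.0003],"turn":[0,0,-0.1614]},{"linear":[0.0114,-0.0329,0.0003],"turn":[0,0,-0.1614]},{"linear":[0.0165,-0.0307,0.0003],"turn":[0,0,-0.1614]},{"linear":[0.0213,-0.0276,0.0003],"turn":[0,0,-0.1614]}]
```

View pics/b13.png

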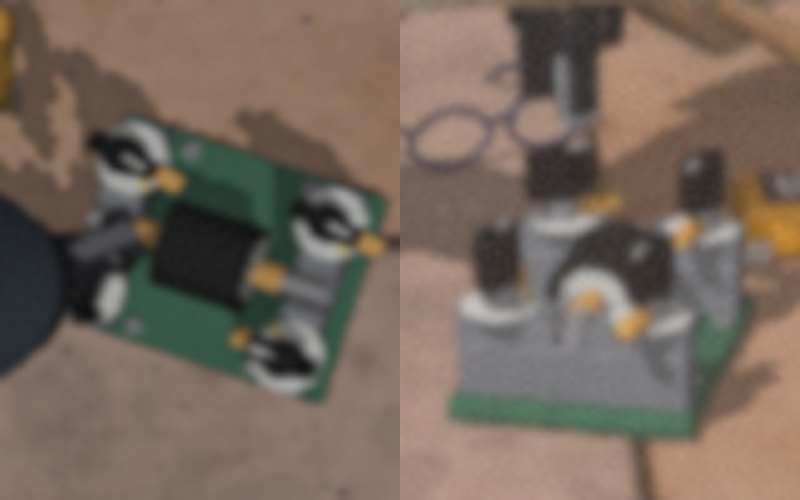

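Call:
servo_tool(rows=[{"linear": [0.0059, -0.0343, 0], "turn": [0, 0, -0.1614]}, {"linear": [0.0114, -0.0329, 0], "turn": [0, 0, -0.1614]}, {"linear": [0.0165, -0.0307, 0], "turn": [0, 0, -0.1614]}, {"linear": [0.0213, -0.0276, 0], "turn": [0, 0, -0.1614]}, {"linear": [0, 0, 0], "turn": [0, 0, 0]}, {"linear": [0, 0, 0.02], "turn": [0, 0, 0]}, {"linear": [0, 0, 0.02], "turn": [0, 0, 0]}, {"linear": [0, 0, 0.007], "turn": [0, 0, 0]}, {"linear": [0, 0, 0], "turn": [0, 0, 0]}])

```text
time: 15.2
eef_pos: [0.5408, 0.239, 0.0777]
tcp_rot: [180.0, -0.1, -118.2]
ft_force: [-0.1, -0.1, -0.2]
grip_width: 0.448
```

```bash
python3 look.py b14
```

```text
15.2 [0.5407914  0.23904484 0.07772442] [ 1.79971552e+02 -7.33706855e-02 -1.18228578e+02] [ 39.   24.9  -3.7   0.  -61.5 -67.2] [-0.1 -0.1 -0.2]
```

View pics/b14.png

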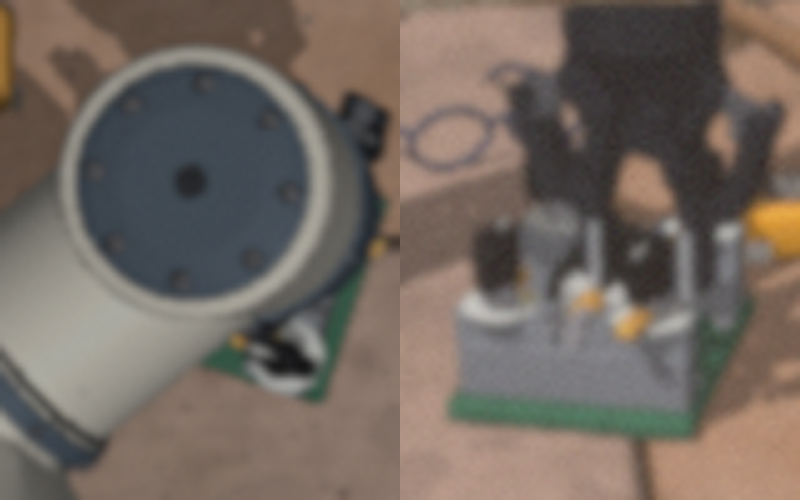

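Call:
servo_tool(rows=[{"linear": [0, 0, -0.002], "turn": [0, 0, 0]}, {"linear": [0, 0, 0], "turn": [0, 0, 0]}, {"linear": [0, 0, 0], "turn": [0, 0, 0]}, {"linear": [0, 0, 0], "turn": [0, 0, 0.1]}, {"linear": [0, 0, 0], "turn": [0, 0, 0.15]}, {"linear": [0, 0, 0], "turn": [0, 0, 0.15]}, {"linear": [0, 0, 0], "turn": [0, 0, 0.15]}, {"linear": [0, 0, 0], "turn": [0, 0, 0.1]}, {"linear": [0, 0, 0], "turn": [0, 0, 0]}], hand=1)

```text
time: 16.42
eef_pos: [0.5422, 0.2387, 0.0814]
tcp_rot: [-180.0, 0.1, -155.4]
ft_force: [0.9, -2.6, 5.7]
grip_width: 0.16
```

Call:
servo_tool(rows=[{"linear": [0, 0, 0], "turn": [0, 0, 0]}, {"linear": [0, 0, 0], "turn": [0, 0, 0]}, {"linear": [0, 0, -0.02], "turn": [0, 0, 0]}, {"linear": [0, 0, -0.027], "turn": [0, 0, 0]}, {"linear": [0, 0, 0], "turn": [0, 0, 0]}], hand=0.1)

```text
time: 17.05
eef_pos: [0.5421, 0.2397, 0.1292]
tcp_rot: [180.0, 0.2, -155.4]
ft_force: [-0.2, -0.5, -0.8]
grip_width: 0.445
```

```bash
python3 look.py b15 FR -155 -118 4
```

```text
17.05 [0.54205107 0.23966482 0.12924883] [ 179.95261845    0.21978901 -155.41602322] [  39.    22.4    0.6    0.   -67.9 -104.4] [-0.2 -0.5 -0.8]
[{"linear":[0.0138,0.0129,0.0008],"turn":[0,0,-0.1614]},{"linear":[0.0116,0.0150,0.0008],"turn":[0,0,-0.1614]},{"linear":[0.0090,0.0167,0.0008],"turn":[0,0,-0.1614]},{"linear":[0.0062,0.0179,0.0008],"turn":[0,0,-0.1614]}]
```

View pics/b15.png

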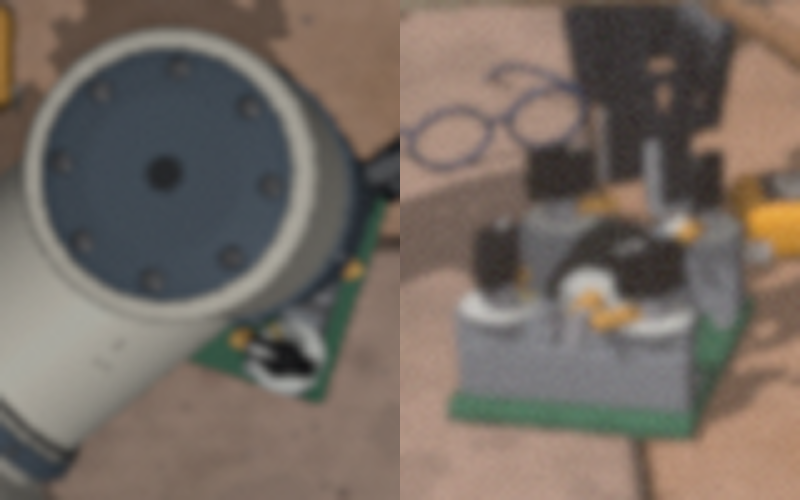

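Call:
servo_tool(rows=[{"linear": [0.0138, 0.0129, 0], "turn": [0, 0, -0.1614]}, {"linear": [0.0116, 0.015, 0], "turn": [0, 0, -0.1614]}, {"linear": [0.009, 0.0167, 0], "turn": [0, 0, -0.1614]}, {"linear": [0.0062, 0.0179, 0], "turn": [0, 0, -0.1614]}, {"linear": [0, 0, 0], "turn": [0, 0, 0]}, {"linear": [0, 0, 0.02], "turn": [0, 0, 0]}, {"linear": [0, 0, 0.02], "turn": [0, 0, 0]}, {"linear": [0, 0, 0.008], "turn": [0, 0, 0]}, {"linear": [0, 0, 0], "turn": [0, 0, 0]}])

```text
time: 18.27
eef_pos: [0.4694, 0.2625, 0.0787]
tcp_rot: [180.0, -0.1, -118.6]
ft_force: [1.0, -0.1, -0.1]
grip_width: 0.452
```

```bash
python3 look.py b16
```

```text
18.275 [0.4693729  0.26252914 0.07869109] [ 1.79981981e+02 -8.88726943e-02 -1.18552643e+02] [ 45.9  19.5 -12.    0.  -58.6 -74.5] [ 1.  -0.1 -0.1]
```

View pics/b16.png

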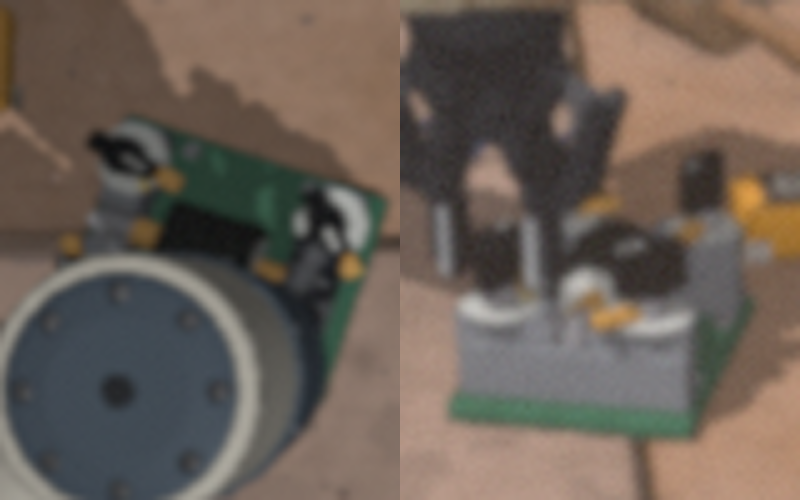

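Call:
servo_tool(rows=[{"linear": [0, 0, -0.0015], "turn": [0, 0, 0]}, {"linear": [0, 0, 0], "turn": [0, 0, 0]}, {"linear": [0, 0, 0], "turn": [0, 0, 0]}, {"linear": [0, 0, 0], "turn": [0, 0, 0.1]}, {"linear": [0, 0, 0], "turn": [0, 0, 0.15]}, {"linear": [0, 0, 0], "turn": [0, 0, 0.15]}, {"linear": [0, 0, 0], "turn": [0, 0, 0.15]}, {"linear": [0, 0, 0], "turn": [0, 0, 0.1]}, {"linear": [0, 0, 0], "turn": [0, 0, 0]}], hand=1)

```text
time: 19.5
eef_pos: [0.471, 0.2624, 0.0827]
tcp_rot: [-179.9, 0.2, -155.7]
ft_force: [1.3, -3.8, 9.2]
grip_width: 0.131
```

Call:
servo_tool(rows=[{"linear": [0, 0, 0], "turn": [0, 0, 0]}, {"linear": [0, 0, 0], "turn": [0, 0, 0]}, {"linear": [0, 0, -0.02], "turn": [0, 0, 0]}, {"linear": [0, 0, -0.027], "turn": [0, 0, 0]}, {"linear": [0, 0, 0], "turn": [0, 0, 0]}], hand=0.1)

```text
time: 20.12
eef_pos: [0.4701, 0.2638, 0.1294]
tcp_rot: [179.9, 0.2, -155.7]
ft_force: [-0.2, 0.0, -0.5]
grip_width: 0.45
```

```bash
python3 look.py b17 RL -155.5 -118 4
```

```text
20.125 [0.47010455 0.26381326 0.12942722] [ 179.93522029    0.19274266 -155.70513353] [  46.    16.8   -7.7    0.   -65.3 -111.7] [-0.2  0.  -0.5]
[{"linear":[-0.0335,0.0085,0.0009],"turn":[0,0,-0.1636]},{"linear":[-0.0345,0.0029,0.0009],"turn":[0,0,-0.1636]},{"linear":[-0.0345,-0.0027,0.0009],"turn":[0,0,-0.1636]},{"linear":[-0.0336,-0.0083,0.0009],"turn":[0,0,-0.1636]}]
```

View pics/b17.png

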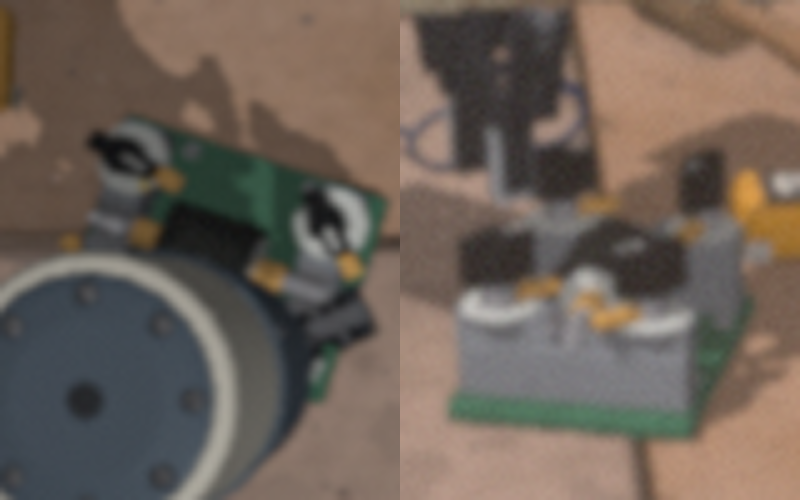

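Call:
servo_tool(rows=[{"linear": [-0.0335, 0.0085, 0], "turn": [0, 0, -0.1636]}, {"linear": [-0.0345, 0.0029, 0], "turn": [0, 0, -0.1636]}, {"linear": [-0.0345, -0.0027, 0], "turn": [0, 0, -0.1636]}, {"linear": [-0.0336, -0.0083, 0], "turn": [0, 0, -0.1636]}, {"linear": [0, 0, 0], "turn": [0, 0, 0]}, {"linear": [0, 0, 0.02], "turn": [0, 0, 0]}, {"linear": [0, 0, 0.02], "turn": [0, 0, 0]}, {"linear": [0, 0, 0.008], "turn": [0, 0, 0]}, {"linear": [0, 0, 0], "turn": [0, 0, 0]}])

```text
time: 21.35
eef_pos: [0.577, 0.3487, 0.0791]
tcp_rot: [180.0, -0.1, -118.2]
ft_force: [-0.5, -0.7, 0.9]
grip_width: 0.449
```

```bash
python3 look.py b18
```

```text
21.35 [0.57703912 0.34866866 0.0791193 ] [ 1.79966691e+02 -9.40397717e-02 -1.18249425e+02] [ 44.4  33.4  11.   -0.  -67.7 -72.6] [-0.5 -0.7  0.9]
```

View pics/b18.png

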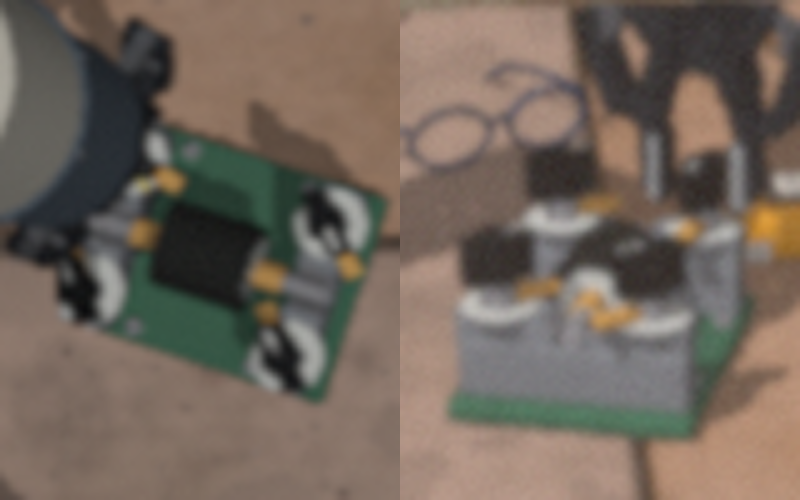

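Call:
servo_tool(rows=[{"linear": [0, 0, -0.001], "turn": [0, 0, 0]}, {"linear": [0, 0, 0], "turn": [0, 0, 0]}, {"linear": [0, 0, 0], "turn": [0, 0, 0]}, {"linear": [0, 0, 0], "turn": [0, 0, 0.1]}, {"linear": [0, 0, 0], "turn": [0, 0, 0.15]}, {"linear": [0, 0, 0], "turn": [0, 0, 0.15]}, {"linear": [0, 0, 0], "turn": [0, 0, 0.15]}, {"linear": [0, 0, 0], "turn": [0, 0, 0.1]}, {"linear": [0, 0, 0], "turn": [0, 0, 0]}], hand=1)

```text
time: 22.58
eef_pos: [0.5783, 0.3493, 0.083]
tcp_rot: [-180.0, 0.2, -155.5]
ft_force: [-3.4, -0.6, 7.3]
grip_width: 0.128
```

Call:
servo_tool(rows=[{"linear": [0, 0, 0], "turn": [0, 0, 0]}, {"linear": [0, 0, 0], "turn": [0, 0, 0]}, {"linear": [0, 0, -0.02], "turn": [0, 0, 0]}, {"linear": [0, 0, -0.027], "turn": [0, 0, 0]}, {"linear": [0, 0, 0], "turn": [0, 0, 0]}], hand=0.1)

```text
time: 23.2
eef_pos: [0.5788, 0.3498, 0.1302]
tcp_rot: [180.0, 0.3, -155.5]
ft_force: [-0.1, 0.2, 0.3]
grip_width: 0.449
```

```bash
python3 look.py b19 FL -155.3 -155.3 2
```

```text
23.2 [0.57877251 0.34984803 0.13023028] [ 179.95414235    0.25495104 -155.45677941] [  44.4   31.5   15.3    0.   -73.6 -109.8] [-0.1  0.2  0.3]
[{"linear":[0.0283,0.0261,0.0021],"turn":[0,0,-0.0000]},{"linear":[0.0283,0.0261,0.0021],"turn":[0,0,-0.0000]}]
```

View pics/b19.png

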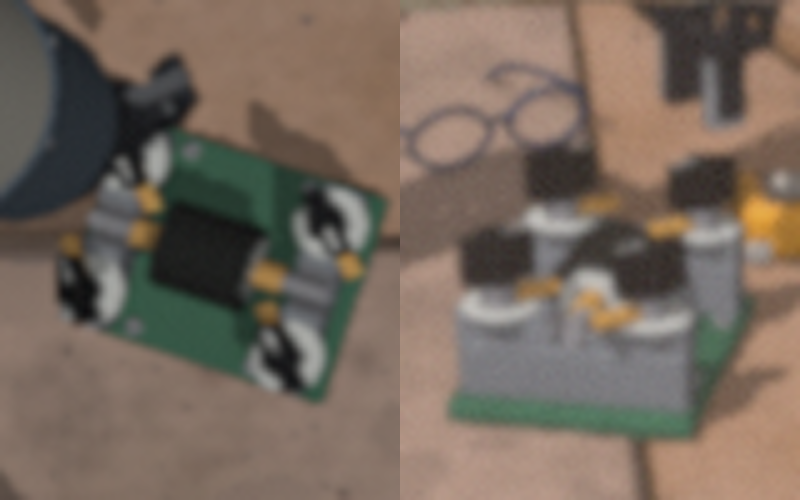

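Call:
servo_tool(rows=[{"linear": [0.0283, 0.0261, 0], "turn": [0, 0, 0]}, {"linear": [0.0283, 0.0261, 0], "turn": [0, 0, 0]}, {"linear": [0, 0, 0], "turn": [0, 0, 0]}, {"linear": [0, 0, 0.02], "turn": [0, 0, 0]}, {"linear": [0, 0, 0.02], "turn": [0, 0, 0]}, {"linear": [0, 0, 0.0085], "turn": [0, 0, 0]}, {"linear": [0, 0, 0], "turn": [0, 0, 0]}])

```text
time: 24.18
eef_pos: [0.5045, 0.3726, 0.0784]
tcp_rot: [-179.9, -0.1, -155.5]
ft_force: [0.6, 1.1, 0.4]
grip_width: 0.452
```

```bash
python3 look.py b20
```

```text
24.175 [0.50449855 0.37257987 0.07842032] [-1.79946884e+02 -9.25997483e-02 -1.55486172e+02] [  50.7   28.5    2.4    0.   -64.  -116.2] [0.6 1.1 0.4]
```

View pics/b20.png

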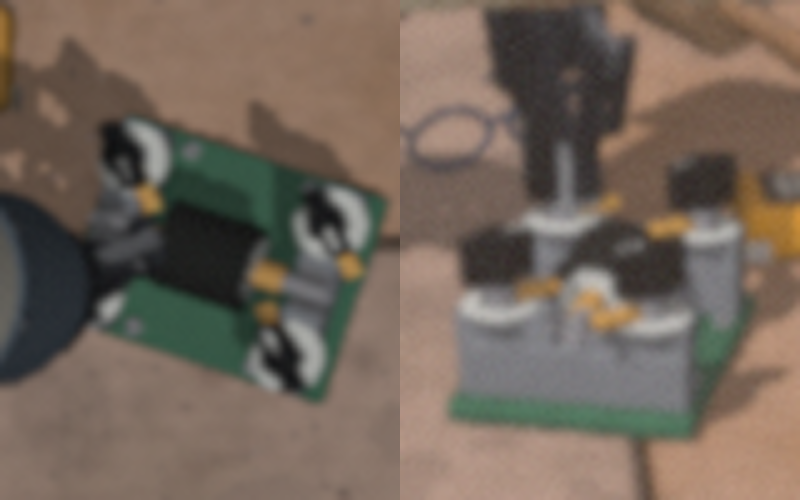

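Call:
servo_tool(rows=[{"linear": [0, 0, -0.0015], "turn": [0, 0, 0]}, {"linear": [0, 0, 0], "turn": [0, 0, 0]}, {"linear": [0, 0, 0], "turn": [0, 0, 0]}, {"linear": [0, 0, 0], "turn": [0, 0, 0.1]}, {"linear": [0, 0, 0], "turn": [0, 0, 0.15]}, {"linear": [0, 0, 0], "turn": [0, 0, 0.15]}, {"linear": [0, 0, 0], "turn": [0, 0, 0.15]}, {"linear": [0, 0, 0], "turn": [0, 0, 0.15]}, {"linear": [0, 0, 0], "turn": [0, 0, 0.05]}, {"linear": [0, 0, 0], "turn": [0, 0, 0.03]}, {"linear": [0, 0, 0], "turn": [0, 0, 0.02]}, {"linear": [0, 0, 0], "turn": [0, 0, 0]}], hand=1)

```text
time: 25.78
eef_pos: [0.5056, 0.372, 0.0832]
tcp_rot: [-180.0, 0.2, 158.9]
ft_force: [-0.0, -6.9, 7.9]
grip_width: 0.127
```

```bash
python3 -c "
from h import *
s=robot.state();print(s['moment'],s['ft_force'],s['tcp_rot'],s['q'].round(1))"
```

```text
[-2.19124556  0.06734881  1.23651702] [-0.04034867 -6.87093221  7.86045774] [-179.96905263    0.20413353  158.86566629] [  50.7   28.2    2.6    0.2  -64.3 -161.9]
```

Call:
servo_tool(rows=[{"linear": [0, 0, 0], "turn": [0, 0, 0]}, {"linear": [0, 0, 0], "turn": [0, 0, 0]}, {"linear": [0, 0, -0.02], "turn": [0, 0, 0]}, {"linear": [0, 0, -0.027], "turn": [0, 0, 0]}, {"linear": [0, 0, 0], "turn": [0, 0, 0]}], hand=0.1)

```text
time: 26.4
eef_pos: [0.5054, 0.3742, 0.1302]
tcp_rot: [179.8, 0.1, 158.7]
ft_force: [1.0, -0.8, -0.4]
grip_width: 0.447
```

```bash
python3 look.py b21 RR -201.1 -155.1 5
```

```text
26.4 [0.50542703 0.37418338 0.13016038] [1.79756990e+02 1.06483737e-01 1.58712564e+02] [  50.7   26.2    6.7    0.   -70.2 -162. ] [ 1.  -0.8 -0.4]
[{"linear":[-0.0166,-0.0224,0.0008],"turn":[0,0,-0.1606]},{"linear":[-0.0128,-0.0247,0.0008],"turn":[0,0,-0.1606]},{"linear":[-0.0087,-0.0265,0.0008],"turn":[0,0,-0.1606]},{"linear":[-0.0043,-0.0275,0.0008],"turn":[0,0,-0.1606]},{"linear":[0.0001,-0.0278,0.0008],"turn":[0,0,-0.1606]}]
```

View pics/b21.png

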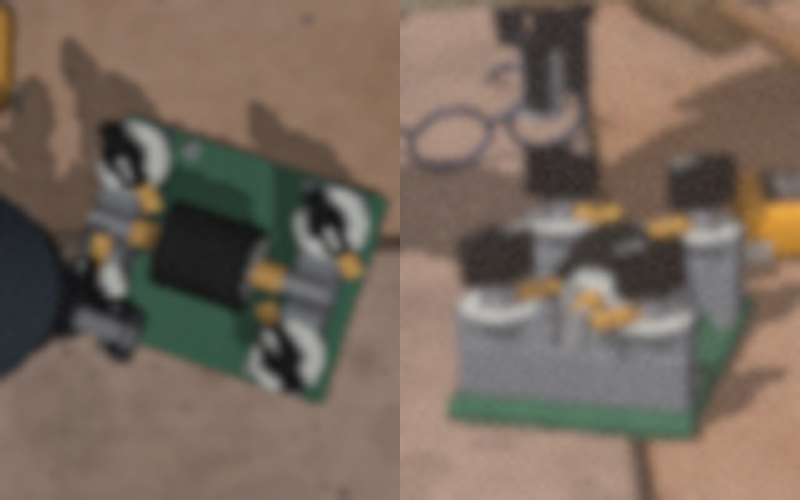

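Call:
servo_tool(rows=[{"linear": [-0.0166, -0.0224, 0], "turn": [0, 0, -0.1606]}, {"linear": [-0.0128, -0.0247, 0], "turn": [0, 0, -0.1606]}, {"linear": [-0.0087, -0.0265, 0], "turn": [0, 0, -0.1606]}, {"linear": [-0.0043, -0.0275, 0], "turn": [0, 0, -0.1606]}, {"linear": [0.0001, -0.0278, 0], "turn": [0, 0, -0.1606]}, {"linear": [0, 0, 0], "turn": [0, 0, 0]}, {"linear": [0, 0, 0.02], "turn": [0, 0, 0]}, {"linear": [0, 0, 0.02], "turn": [0, 0, 0]}, {"linear": [0, 0, 0.0085], "turn": [0, 0, 0]}, {"linear": [0, 0, 0], "turn": [0, 0, 0]}])

```text
time: 27.75
eef_pos: [0.5406, 0.2389, 0.0786]
tcp_rot: [-180.0, -0.1, -155.3]
ft_force: [0.4, -0.6, 1.0]
grip_width: 0.455
```

```bash
python3 look.py b22
```

```text
27.75 [0.54064861 0.23892545 0.07857221] [-1.79977420e+02 -9.17225727e-02 -1.55312312e+02] [  39.    24.8   -3.6   -0.   -61.6 -104.3] [ 0.4 -0.6  1. ]
```

View pics/b22.png

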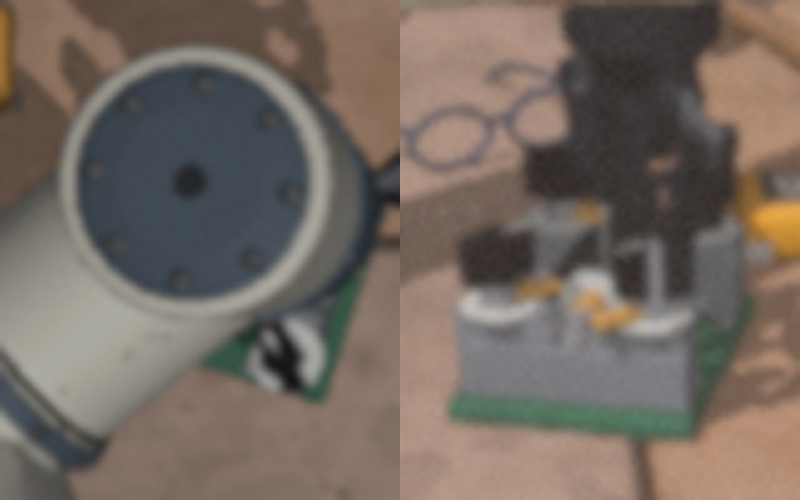

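Call:
servo_tool(rows=[{"linear": [0, 0, -0.0015], "turn": [0, 0, 0]}, {"linear": [0, 0, 0], "turn": [0, 0, 0]}, {"linear": [0, 0, 0], "turn": [0, 0, 0]}, {"linear": [0, 0, 0], "turn": [0, 0, 0.1]}, {"linear": [0, 0, 0], "turn": [0, 0, 0.15]}, {"linear": [0, 0, 0], "turn": [0, 0, 0.15]}, {"linear": [0, 0, 0], "turn": [0, 0, 0.15]}, {"linear": [0, 0, 0], "turn": [0, 0, 0.15]}, {"linear": [0, 0, 0], "turn": [0, 0, 0.05]}, {"linear": [0, 0, 0], "turn": [0, 0, 0.03]}, {"linear": [0, 0, 0], "turn": [0, 0, 0.02]}, {"linear": [0, 0, 0], "turn": [0, 0, 0]}], hand=1)

```text
time: 29.35
eef_pos: [0.5417, 0.2383, 0.0828]
tcp_rot: [-180.0, 0.1, 159.0]
ft_force: [-2.9, -2.8, 8.4]
grip_width: 0.126
```

Call:
servo_tool(rows=[{"linear": [0, 0, 0], "turn": [0, 0, 0]}, {"linear": [0, 0, 0], "turn": [0, 0, 0]}, {"linear": [0, 0, -0.02], "turn": [0, 0, 0]}, {"linear": [0, 0, -0.027], "turn": [0, 0, 0]}, {"linear": [0, 0, 0], "turn": [0, 0, 0]}], hand=0.1)

```text
time: 29.98
eef_pos: [0.5422, 0.2395, 0.1299]
tcp_rot: [179.8, 0.1, 158.9]
ft_force: [0.4, -0.4, -0.4]
grip_width: 0.452
```

```bash
python3 look.py b23 FR -201.1 -155.1 5
```

```text
29.975 [0.54223454 0.23949265 0.12994997] [1.79799598e+02 1.44489632e-01 1.58872882e+02] [  38.9   22.4    0.6    0.   -68.  -150.1] [ 0.4 -0.4 -0.4]
[{"linear":[0.0152,-0.0008,0.0008],"turn":[0,0,-0.1606]},{"linear":[0.0151,0.0017,0.0008],"turn":[0,0,-0.1606]},{"linear":[0.0147,0.0041,0.0008],"turn":[0,0,-0.1606]},{"linear":[0.0138,0.0063,0.0008],"turn":[0,0,-0.1606]},{"linear":[0.0126,0.0085,0.0008],"turn":[0,0,-0.1606]}]
```

View pics/b23.png

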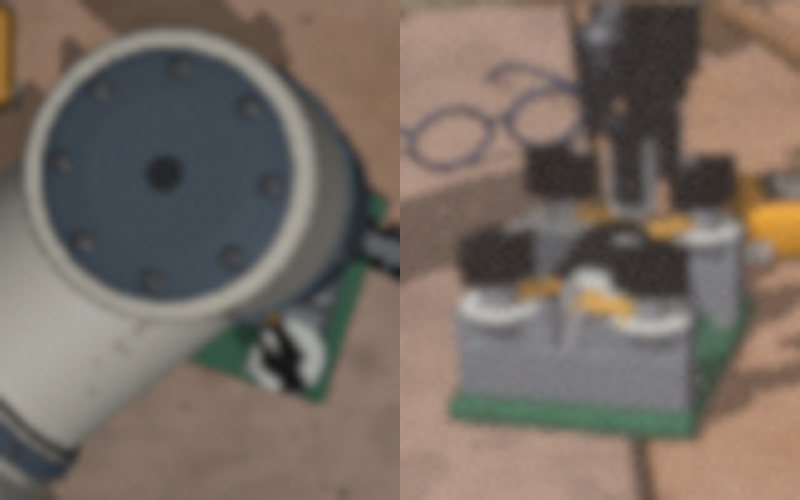

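Call:
servo_tool(rows=[{"linear": [0.0152, -0.0008, 0], "turn": [0, 0, -0.1606]}, {"linear": [0.0151, 0.0017, 0], "turn": [0, 0, -0.1606]}, {"linear": [0.0147, 0.0041, 0], "turn": [0, 0, -0.1606]}, {"linear": [0.0138, 0.0063, 0], "turn": [0, 0, -0.1606]}, {"linear": [0.0126, 0.0085, 0], "turn": [0, 0, -0.1606]}, {"linear": [0, 0, 0], "turn": [0, 0, 0]}, {"linear": [0, 0, 0.02], "turn": [0, 0, 0]}, {"linear": [0, 0, 0.02], "turn": [0, 0, 0]}, {"linear": [0, 0, 0.0085], "turn": [0, 0, 0]}, {"linear": [0, 0, 0], "turn": [0, 0, 0]}])

```text
time: 31.32
eef_pos: [0.4689, 0.2622, 0.0787]
tcp_rot: [-180.0, -0.1, -155.2]
ft_force: [-0.2, -0.1, 0.7]
grip_width: 0.447
```

```bash
python3 look.py b24
```

```text
31.325 [0.46886637 0.26217834 0.07866469] [-1.79959279e+02 -8.26843844e-02 -1.55200327e+02] [  45.9   19.4  -12.1    0.   -58.6 -111.1] [-0.2 -0.1  0.7]
```

View pics/b24.png

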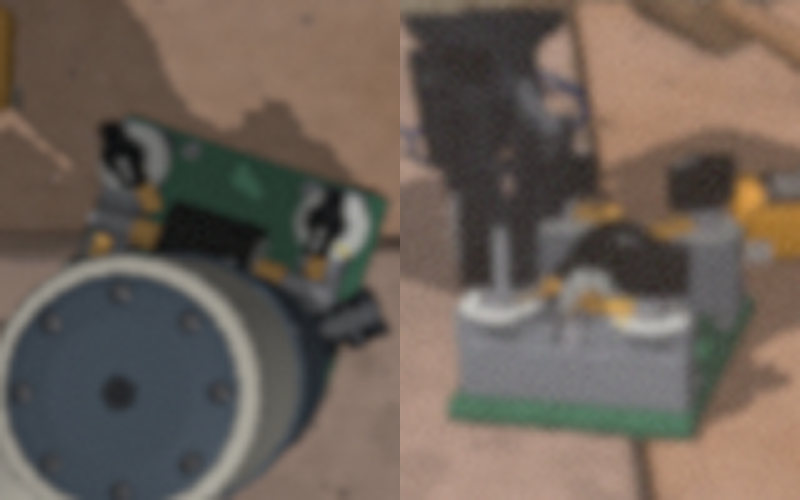

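```bash
cat > chk.py <<'E'
from fit import *
f=np.load("top_l.npy",allow_pickle=True).item()
p=[.5237,.3063,np.radians(-17.8)]
im=f["image"].astype(float); Bm=gaussian_filter(im[...,0]-im[...,2],.6)
for n,(x,y,h) in dict(FL=(-.038,.058,0),FR=(-.038,-.058,0),RL=(.038,.058,np.pi),RR=(.038,-.058,np.pi)).items():
    best=[]
    for q in np.arange(.3,1.8,.05):
        a=h+1.5-q
        P=np.array([[x+r*np.cos(a)-w*np.sin(a),y+r*np.sin(a)+w*np.cos(a),.064] for r in(.022,.025,.028) for w in(-.003,0,.003)])
        uv=proj(f,T(p,P)); best.append((map_coordinates(Bm,uv.T[::-1],order=1).mean(),q))
    best.sort(reverse=True); print(n,[(round(float(b),1),round(float(q),2)) for b,q in best[:3]])
E
python3 chk.py
```

```text
FL [(52.6, 1.55), (51.9, 1.6), (49.5, 1.5)]
FR [(7.7, 0.3), (7.1, 0.35), (6.6, 0.4)]
RL [(49.0, 0.7), (47.9, 0.75), (47.8, 0.65)]
RR [(46.5, 1.45), (45.4, 1.4), (45.0, 1.5)]
```

Call:
servo_tool(rows=[{"linear": [0, 0, -0.0015], "turn": [0, 0, 0]}, {"linear": [0, 0, 0], "turn": [0, 0, 0]}, {"linear": [0, 0, 0], "turn": [0, 0, 0]}, {"linear": [0, 0, 0], "turn": [0, 0, 0.1]}, {"linear": [0, 0, 0], "turn": [0, 0, 0.15]}, {"linear": [0, 0, 0], "turn": [0, 0, 0.15]}, {"linear": [0, 0, 0], "turn": [0, 0, 0.15]}, {"linear": [0, 0, 0], "turn": [0, 0, 0.15]}, {"linear": [0, 0, 0], "turn": [0, 0, 0.05]}, {"linear": [0, 0, 0], "turn": [0, 0, 0.03]}, {"linear": [0, 0, 0], "turn": [0, 0, 0.02]}, {"linear": [0, 0, 0], "turn": [0, 0, 0]}], hand=1)

```text
time: 32.92
eef_pos: [0.4705, 0.2615, 0.083]
tcp_rot: [-180.0, 0.2, 159.2]
ft_force: [1.2, -6.9, 7.5]
grip_width: 0.129
```

Call:
servo_tool(rows=[{"linear": [0, 0, 0], "turn": [0, 0, 0]}, {"linear": [0, 0, 0], "turn": [0, 0, 0]}, {"linear": [0, 0, -0.02], "turn": [0, 0, 0]}, {"linear": [0, 0, -0.027], "turn": [0, 0, 0]}, {"linear": [0, 0, 0], "turn": [0, 0, 0]}], hand=0.1)

```text
time: 33.55
eef_pos: [0.4698, 0.2636, 0.1297]
tcp_rot: [179.8, 0.1, 159.1]
ft_force: [-0.5, -0.5, -1.1]
grip_width: 0.448
```

```bash
python3 look.py b25 RL -201.1 -155.1 5
```

```text
33.55 [0.46977068 0.26356883 0.12973974] [1.79789470e+02 1.05649417e-01 1.59054710e+02] [  46.    16.7   -7.8    0.   -65.3 -156.9] [-0.5 -0.5 -1.1]
[{"linear":[-0.0139,0.0240,0.0007],"turn":[0,0,-0.1606]},{"linear":[-0.0176,0.0215,0.0007],"turn":[0,0,-0.1606]},{"linear":[-0.0208,0.0184,0.0007],"turn":[0,0,-0.1606]},{"linear":[-0.0235,0.0148,0.0007],"turn":[0,0,-0.1606]},{"linear":[-0.0255,0.0109,0.0007],"turn":[0,0,-0.1606]}]
```

View pics/b25.png

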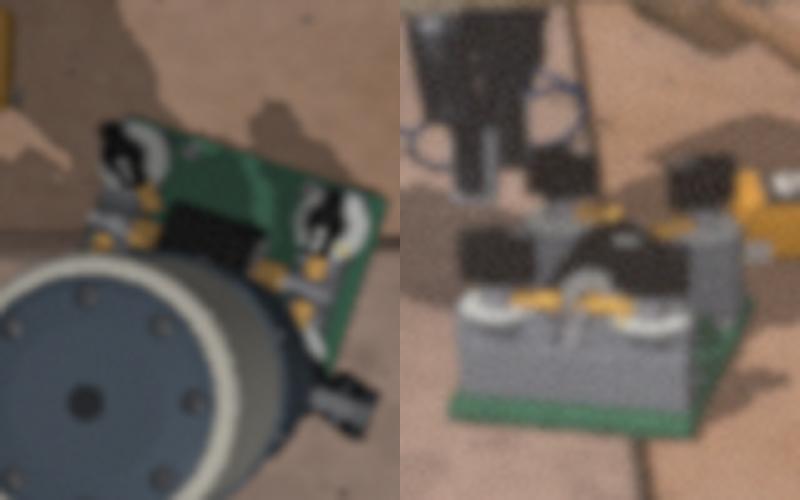

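FR is home, with both right-hand keepers meeting over the axle. RL is the last knob.

Call:
servo_tool(rows=[{"linear": [-0.0139, 0.024, 0], "turn": [0, 0, -0.1606]}, {"linear": [-0.0176, 0.0215, 0], "turn": [0, 0, -0.1606]}, {"linear": [-0.0208, 0.0184, 0], "turn": [0, 0, -0.1606]}, {"linear": [-0.0235, 0.0148, 0], "turn": [0, 0, -0.1606]}, {"linear": [-0.0255, 0.0109, 0], "turn": [0, 0, -0.1606]}, {"linear": [0, 0, 0], "turn": [0, 0, 0]}, {"linear": [0, 0, 0.02], "turn": [0, 0, 0]}, {"linear": [0, 0, 0.02], "turn": [0, 0, 0]}, {"linear": [0, 0, 0.0085], "turn": [0, 0, 0]}, {"linear": [0, 0, 0], "turn": [0, 0, 0]}])

```text
time: 34.9
eef_pos: [0.5762, 0.3493, 0.0786]
tcp_rot: [-180.0, -0.1, -155.0]
ft_force: [-0.2, 0.1, -0.2]
grip_width: 0.446
```

```bash
python3 look.py b26; python3 chk.py
```

```text
34.9 [0.57622146 0.34931768 0.0786    ] [-1.79966895e+02 -9.90482962e-02 -1.54988703e+02] [  44.5   33.4   10.8   -0.   -67.6 -109.5] [-0.2  0.1 -0.2]
FL [(69.5, 1.55), (69.3, 1.6), (66.0, 1.65)]
FR [(69.1, 1.55), (68.0, 1.6), (66.2, 1.5)]
RL [(71.9, 0.7), (70.4, 0.75), (70.1, 0.65)]
RR [(69.5, 1.45), (68.6, 1.4), (66.9, 1.5)]
```

View pics/b26.png

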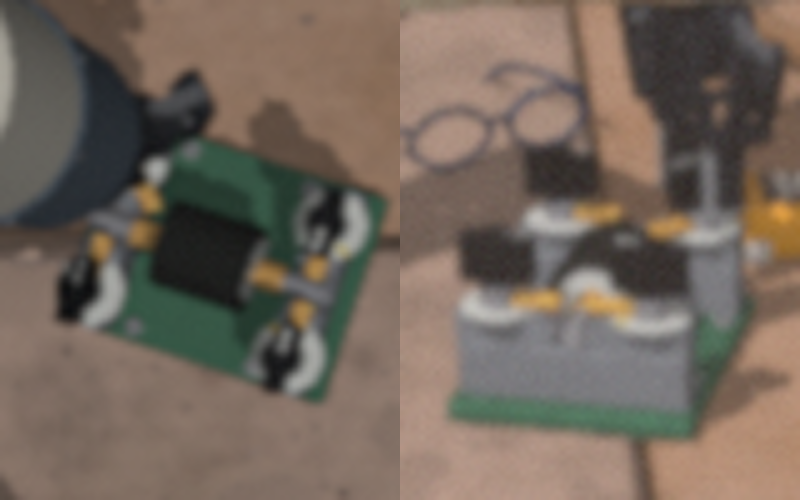

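Call:
servo_tool(rows=[{"linear": [0, 0, -0.0015], "turn": [0, 0, 0]}, {"linear": [0, 0, 0], "turn": [0, 0, 0]}, {"linear": [0, 0, 0], "turn": [0, 0, 0]}, {"linear": [0, 0, 0], "turn": [0, 0, 0.1]}, {"linear": [0, 0, 0], "turn": [0, 0, 0.15]}, {"linear": [0, 0, 0], "turn": [0, 0, 0.15]}, {"linear": [0, 0, 0], "turn": [0, 0, 0.15]}, {"linear": [0, 0, 0], "turn": [0, 0, 0.15]}, {"linear": [0, 0, 0], "turn": [0, 0, 0.05]}, {"linear": [0, 0, 0], "turn": [0, 0, 0.03]}, {"linear": [0, 0, 0], "turn": [0, 0, 0.02]}, {"linear": [0, 0, 0], "turn": [0, 0, 0]}], hand=1)

```text
time: 36.5
eef_pos: [0.5777, 0.3487, 0.083]
tcp_rot: [-180.0, 0.2, 159.3]
ft_force: [-0.9, -5.0, 6.7]
grip_width: 0.128
```

Call:
servo_tool(rows=[{"linear": [0, 0, 0], "turn": [0, 0, 0]}, {"linear": [0, 0, 0], "turn": [0, 0, 0]}, {"linear": [0, 0, -0.02], "turn": [0, 0, 0]}, {"linear": [0, 0, -0.04], "turn": [0, 0, 0]}, {"linear": [0, 0, -0.05], "turn": [0, 0, 0]}, {"linear": [0, 0, -0.05], "turn": [0, 0, 0]}, {"linear": [0, 0, -0.05], "turn": [0, 0, 0]}, {"linear": [0.046, 0.02, 0], "turn": [0, 0, 0]}, {"linear": [0.046, 0.02, 0], "turn": [0, 0, 0]}, {"linear": [0.046, 0.02, 0], "turn": [0, 0, 0]}, {"linear": [0, 0, 0], "turn": [0, 0, 0]}], hand=0.1)

```text
time: 37.88
eef_pos: [0.4663, 0.4574, 0.2904]
tcp_rot: [-180.0, -0.1, 159.5]
ft_force: [0.1, -0.1, 0.7]
grip_width: 0.45
```

```bash
python3 look.py b27; python3 chk.py
```

```text
37.875 [0.46632908 0.4574163  0.29036963] [-1.79985380e+02 -6.35273118e-02  1.59472949e+02] [ 5.810e+01  2.690e+01  3.100e+01 -1.000e-01 -9.420e+01 -1.686e+02] [ 0.1 -0.1  0.7]
FL [(70.7, 1.55), (70.5, 1.6), (67.1, 1.65)]
FR [(70.3, 1.55), (69.3, 1.6), (67.3, 1.5)]
RL [(70.6, 1.4), (70.5, 1.45), (67.6, 1.5)]
RR [(70.7, 1.45), (69.8, 1.4), (67.9, 1.5)]
```

View pics/b27.png

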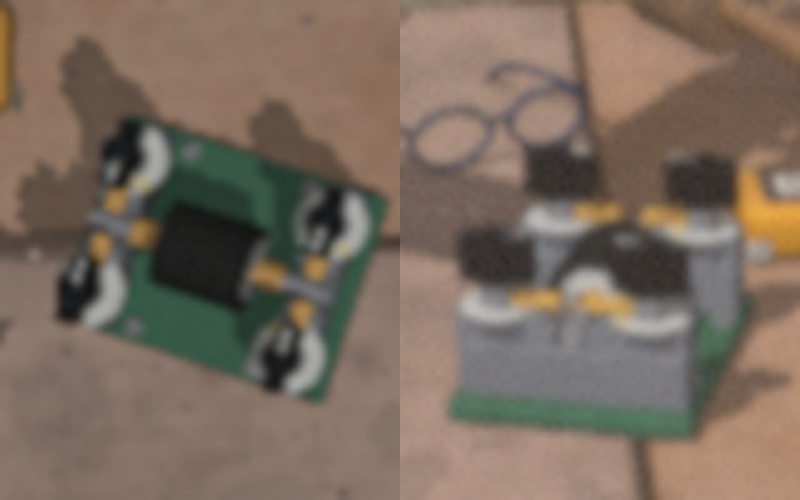

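```bash
python3 - <<'E'
from fit import *
f=robot.grab_frame("top");W=world(f);p=[.5237,.3063,np.radians(-17.8)]
c,sn=np.cos(p[2]),np.sin(p[2]); d=W-np.array([p[0],p[1],0]); L=np.stack([c*d[...,0]+sn*d[...,1],-sn*d[...,0]+c*d[...,1],d[...,2]],-1)
for y0,y1,nm in((-.046,-.03,"collarR"),(-.026,.026,"drum"),(.03,.046,"collarL")):
    k=(L[...,1]>y0)&(L[...,1]<y1)&(abs(L[...,0])<.007)&(L[...,2]>.03)&(L[...,2]<.08)
    if k.sum(): print(nm,k.sum(),np.round(np.percentile(L[k][:,2],[10,50,90]),4))
k=(L[...,2]>.06)&(L[...,2]<.075)&(abs(L[...,1])<.035)&(abs(L[...,0])<.02);print("drum xyz",L[k].mean(0),L[k].min(0),L[k].max(0))
s=robot.state();print(s["time"],s["qd"].round(2),s["joint_torque"].round(1))
robot.close_job()
E
```

```text
collarR 31 [0.0471 0.052  0.0553]
drum 96 [0.067  0.0695 0.0721]
collarL 26 [0.0491 0.0518 0.0551]
drum xyz [ 9.65855257e-05 -5.21294692e-06  6.71737692e-02] [-0.01966294 -0.02714836  0.06018693] [0.01988792 0.02740464 0.07433076]
38.025 [-1.07 -0.04  0.15  0.06 -0.04 -0.06] [  1.  -50.5  24.    5.4   0.   -0. ]
the job is handed in; nothing more can be done
```

The roller is seated in its cradle and released, all four knobs are fully home, and I handed the job in at about 38 s of the 72 s allowed. The system gave no verdict, so the results below come from my own measurements.

**What I did**
- **Roller:** I laid it in both slots and let go.
- **First pass:** I turned each knob about halfway, front-left then rear-right, then front-right and rear-left.
- **Second pass:** I turned every knob to its stop in the same order, and finished with the gripper raised well clear.

**Last checks**
- **Roller position:** its centre is within about 1 mm of the cradle centre lengthways and sideways. The drum top measured about 70 mm above the bench, and both collars were level. That matches an axle resting on the slot bottoms.
- **Knobs:** the keepers read 1.55, 1.55, 1.4 and 1.45 rad for front-left, front-right, rear-left and rear-right. The front pair reading slightly high and the rear pair slightly low fits a small camera offset, with all four at the 1.5 rad stop. I also turned each one about 3° past nominal against its stop.

**What went wrong or was not checked**
- **Vise contact:** on the first approach to the roller, the open gripper pressed on the vise beside it, with up to about 26 N measured on the wrist. I lifted, narrowed the opening and came down again without contact.
- **Left axle end:** the pictures never showed it clearly in its slot; I judged it from the left collar and the drum.
- **Other objects:** I did not re-measure the eraser, tape measure or chisel at the end. I felt no contact near any of them.

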